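Fit the splined gear to the tilted casting drive

TASK

Put the brass gear with the square hub on the leaning splined spindle of the green drive, hub outwards, pressing and turning it until it drops fully home on its shoulder. Then swing the red keeper in over the gear's rim as far as its stop, and let go of everything. Leave the grey gear, the jar, the mug and the other things on the bench where they stand.

Things in the scene. Friction and masses are not known exactly. Their poses are not given: they have to be found in the camera images.
- gear: The part to fit: brass gear, flat on the bench, hub up, about 0.3 kg. Toothed rim 92 mm across, 8 mm thick, at the bottom; square hub 38 x 38 mm above it, 50 mm tall over all. Origin: underside centre; z out of the hub; x, y square to the hub's flats. A blind cross-shaped bore opens below, 36 mm deep: two slots 10 mm wide, 28 mm long, along x and y; it fits in four positions, a quarter turn apart.
- hub_top (a point): Centre of the top of the gear's square hub, 50 mm above the gear's underside. Grip the hub by two opposite flats (38 mm apart), clear of the rim.
- drive: Green bench drive, about 180 x 165 mm, fixed to the bench; its deck slopes 30 degrees, the low edge roughly towards the robot. Origin on the bench beneath the spindle; z vertical, x uphill, y to the keeper's side. A grey gearbox, 30 mm above the deck, stands along the high edge, its face 53 mm from the spindle axis.
- seat (a point): Centre of the spindle's flat shoulder (36 mm across), 12 mm above the deck, where the gear's underside comes to rest. z points out along the spindle, 30 degrees from vertical; x up the slope, y to the keeper's side. The frame is the deck's: it does not tell how the spindle is turned.
- key_ends (a point): On the spindle axis 20 mm above the seat: the ends of its four keys (a cross 24 mm across, keys 6.4 mm wide). The gear stops here until its slots line up with the keys within about 7 degrees. The braked spindle stands turned differently each time: see it in the images, or turn the gear up to a quarter turn under a light press (5 to 10 N) until it drops.
- nose_tip (a point): Tip of the spindle, 33 mm above the seat: a round-topped pilot nose, 12.4 mm in diameter, rises 13 mm above the keys. It enters the middle of the gear's bore first and centres it with about 1 mm of play.
- keeper_knob (a point): Middle of the gripping length of the black round upright knob (10 mm in diameter, parallel to the spindle) on the tail of the red keeper: 60 mm above the deck, 14 mm below the knob's top; the red bar's top is 23 mm below it. Pinch or push it here to swing the keeper.
- keeper_pivot (a point): On the keeper's pivot axis (parallel to the spindle), level with the knob point (48 mm above the seat), 66 mm from the spindle axis on the seat's +y side. The knob runs round it at 36 mm radius; on the other side the red arm, 12 mm wide and 14 mm thick, reaches 32 mm, its underside 3 mm above the rim of a gear that is fully home.
- keeper (a joint): Swing of the red keeper in rad: 0 = at its stop, arm over the rim pointing at the spindle, knob farthest from the spindle (seat's +y side). Starts open at 1.2 to 1.75: arm up the slope, knob downhill; closing is clockwise seen from above. Friction (about 1 N at the knob) holds it where it is left. A gear that is not home is in its way.
- blank_gear: Bystander: grey steel gear 95 mm across, 32 mm tall, with a round hub and no bore. Origin: underside centre.
- jar: Bystander: paint jar, 52 mm across, 55 mm tall, yellow cap. Origin: underside centre.
- brush_mug: Bystander: blue mug 76 mm across and 85 mm tall with brushes that stand up to 180 mm high. Origin: underside centre.
- figure_a: Bystander: small standing metal figure, 51 mm tall on a 26 mm round foot. Origin: underside centre.
- figure_b: Bystander: like figure_a.
- mould_half: Bystander: metal mould half 75 x 55 x 16 mm with four 5 mm pins on top. Origin: underside centre.
- sanding_block: Bystander: cork block 60 x 90 x 25 mm. Origin: underside centre.
There are look-alikes about, which are no part of the job. Of the things shaped like the gear, the brass one is meant.

How it is judged (in metres and radians):
On the way, in this order (a step that is already met when the one before it is completed fails the run):
1. the gear is fully home on the spindle's shoulder while the keeper is still swung clear of it (z of gear in the frame of seat between -0.003 and 0.003 m and distance between gear and seat below 0.005 m and angle between the z axis of gear and the z axis of seat, either way round below 0.08 rad and angle between gear's own z axis and vertical below 1 rad and value of joint keeper above 0.6 rad), for 0.2 s.
2. the keeper is swung in over the rim, the gear still home (z of gear in the frame of seat between -0.003 and 0.003 m and distance between gear and seat below 0.005 m and angle between the z axis of gear and the z axis of seat, either way round below 0.08 rad and angle between gear's own z axis and vertical below 1 rad and value of joint keeper below 0.2 rad), for 0.2 s.
At the end, for the whole second after the job is handed in: The gear's underside rests on the spindle's shoulder (within 3 mm along the spindle and 5 mm in all, square to it within 0.08 rad, hub outwards), the keeper is within 0.2 rad of its stop over the rim, and the gear is released and at rest (all of step 2 and linear speed of gear below 0.02 m/s and contact force between the fingers and gear below 0.1 N); the robot touches nothing.
It fails at once if a bystander is moved more than 30 mm (distance of any of blank_gear, jar, brush_mug, figure_a, figure_b, mould_half, sanding_block from where it was at the start of the episode above 0.03 m).
It fails at once if a standing bystander is knocked over (angle between any of blank_gear, jar, brush_mug, figure_a, figure_b, mould_half, sanding_block's own z axis and vertical above 0.6 rad).
It also fails if it takes over 64 s, if anything falls off the work surface, if the arm or the gripper's body presses on something with over 40 N, if the wrist force passes 120 N, or if a joint passes its speed limit or range.

ROBOT

A 7-joint arm with a two-finger parallel gripper is mounted at the origin on the work surface. World frame = base frame: x ahead of the robot, y to its left, z up, the work surface at z = 0. Lengths are in m, angles in degrees, forces in N, time in s.
With the tool pointing down it reaches from about 0.4 to 0.925 m from the base axis. Payload 5.6 kg.
Tool frame: the origin (TCP) lies at the very end of the fingers, on their centre line; the grasp point (between the pads) lies 19 mm behind it (env.grip_depth is the distance from the TCP to the grasp point, in m); z points along the fingers, x is the direction in which the jaws open and shut, and the axes are right-handed (so a half turn about z gives the same grasp; the last joint's range is limited). The gripper opens to 85 mm and grips with 20 to 120 N. Pads are 22 mm wide; open, the fingers measure 114 mm over their backs; the gripper's body (76 mm by 85 mm) begins 54 mm behind the grasp point. The pads swing forward as they close: fully open they stand 13 mm farther back than shut.
Start: joints at [-70.187, 26.786, -0.665, 91.828, 0.344, 61.387, -3.226], TCP at [0.246, 0.601, 0.231] pointing down, gripper open.
Joint ranges: [-144.91, 144.91], [-17.63, 115.5], [-89.93, 88.59], [15.96, 139.68], [-74.01, 254.01], [8.47, 105.57], [-167.45, 167.45]. Speed limits (degrees/s): [147.25, 147.25, 180, 180, 180, 180, 180].

INTERFACE

Orientations are given as [roll, pitch, yaw] about the fixed x, y, z axes, in that order (R = Rz(yaw) Ry(pitch) Rx(roll)).
In Python, from workcell import env gives the robot as it stands.
- The arm moves only by the tool drive_tool, never from a script. Its argument "rows" is one flat list of numbers, 5 for each row, row after row: the shift along the tool's x, y, z each as a share of 0.02 m, from -1 to 1, then the turn about the tool's z as a share of 0.15 rad, from -1 to 1, then the opening, from 0 (shut) to 1 (fully open). A call has 1 to 5 rows; each row shifts and turns the commanded pose from where the row before left it, along the tool's axes as they then stand; what a row does not reach is not made up. A row lasts 1/10 s, in which the tool goes at most 50 mm and 8.59 degrees, less where a joint would pass 70% of its speed; a pose out of reach is approached as far as the arm can. A call with a number of a shift or a turn outside -1 to 1 is refused whole. A call with a gripper value outside its range is refused whole. The fingers move at their own pace and stop on an object; "squeeze" is the grip in N (left out, the last holds). Time passes only in rows, so rows that do not move let the fingers close. It gives the time, the measured TCP pose, the force and the opening at its end, in the units of the state.
- env.sense(): the state, without advancing time (a new reading comes with each control period).
- env.grab_frame(name): name is "scene" or "top" or "wrist"; returns the picture (420x560x3 uint8, red, green, blue); there is no depth.
- env.camera_model(name): a dict with "fx", "fy", "cx", "cy" (pixels), "k1" (the pictures are not rectified: a ray, as slopes to the right and down, at radius r is drawn at 1 + k1 r^2 times it, then the intrinsics apply), "cam_to_world" (4x4, takes a point from camera to world coordinates). Camera axes: x right, y down, z forward; pixel columns grow to the right and rows downward; lengths in m; the calibration is good to about 2 mm. A picture is of the moment at which its call begins: read the wrist's pose just before it. camera_model takes no time and is no camera call; for the wrist camera it gives the pose at the moment of the call.
- env.hand_in(): hands the job in, once; it reports no verdict.
The state is a dict: "t": time; "joint_pos": joint angles; "joint_velocities": joint speeds; "tau": joint torques, N m; "ee_pos": TCP position; "orientation": TCP orientation; "force": force on the tool from outside, world axes, zero at the start; "wrist_torque": the same for the moment, N m; "finger_gap": opening from 0.0 (shut) to 1.0 (fully open).
Only numpy, scipy, OpenCV 4.12 (cv2) and the standard library are available. Lean on these libraries where they do the work, as an engineer would, in place of code of your own. Each camera call takes 0.05 s, during which the arm holds its last target.

## Working session

There is one attempt and no reset: what is moved stays moved. The work goes in short steps, Python scripts to look and compute and a tool call to move; the robot and the scene stay as the last step left them, time stands still between calls to the robot, and variables do not carry over. Pictures are saved under pics/ and viewed, and the job is handed in when it is done.

Besides the shell and the picture viewer there is one more tool, called as name(argument=value, ...), one argument or row to a line, values as JSON. drive_tool: Moves the arm, as the interface text tells. Its arguments: {"type":"object","properties":{"rows":{"type":"array"},"squeeze":{"type":"number"}},"required":["rows"]}

```bash
ls -la; mkdir -p pics; python3 - <<'E'
from workcell import env
import cv2, numpy as np
np.set_printoptions(precision=4,suppress=True)
print(env.sense(), env.grip_depth)
print([a for a in dir(env) if not a.startswith('_')])
for n in ["scene","top","wrist"]:
    m=env.camera_model(n); print(n,{k:(np.array(v) if k=="cam_to_world" else v) for k,v in m.items()})
    f=env.grab_frame(n); cv2.imwrite(f"pics/{n}0.png",f[:,:,::-1])
E
```

```text
total 12
drwxr-xr-x  3 agent agent 4096 Dec  6 23:48 .
drwxr-xr-x 23 root  root  4096 Dec  6 23:48 ..
drwxr-xr-x  2 agent agent 4096 Dec  6 23:48 pics
{'t': 0.0, 'joint_pos': array([-70.188 ,  26.8366,  -0.6652,  91.8808,   0.3446,  61.3876,
        -3.2262]), 'joint_velocities': array([ 0.125 , -0.0468,  0.0136, -0.0351, -0.0509,  0.0318,  0.0377]), 'tau': array([ -0.0004, -53.2408,   0.021 , -25.1301,   0.0113,   0.0079,
        -0.    ]), 'ee_pos': array([0.2462, 0.6009, 0.2303]), 'orientation': array([179.9923,   0.1027,  67.721 ]), 'force': array([ 0.3936, -0.2794, -0.4512]), 'wrist_torque': array([-0.0095, -0.0101,  0.0747]), 'finger_gap': 0.9985559465252628} 0.0187
['Unreachable', 'camera_model', 'grab_frame', 'grip_depth', 'hand_in', 'sense']
scene {'fx': 528.2125319202742, 'fy': 528.2125319202742, 'cx': 280.6586535627711, 'cy': 196.7443929356734, 'k1': -0.09179489719369342, 'cam_to_world': array([[ 0.8066,  0.4765, -0.3497,  0.9698],
       [ 0.591 , -0.6599,  0.464 , -0.6442],
       [-0.0097, -0.5809, -0.8139,  1.0909],
       [ 0.    ,  0.    ,  0.    ,  1.    ]])}
top {'fx': 508.75537862726463, 'fy': 508.75537862726463, 'cx': 288.8460380427681, 'cy': 210.47414447179221, 'k1': -0.11960939388213002, 'cam_to_world': array([[ 0.0039, -0.9845,  0.1755,  0.3147],
       [-1.    , -0.005 , -0.0056, -0.0453],
       [ 0.0064, -0.1755, -0.9845,  1.4639],
       [ 0.    ,  0.    ,  0.    ,  1.    ]])}
wrist {'fx': 339.3605437125164, 'fy': 339.3605437125164, 'cx': 282.06515818741485, 'cy': 208.62400212393948, 'k1': 0.026756984805360148, 'cam_to_world': array([[ 0.3789,  0.8901,  0.2532,  0.1841],
       [ 0.9254, -0.3646, -0.1032,  0.6267],
       [ 0.0004,  0.2734, -0.9619,  0.3731],
       [ 0.    ,  0.    ,  0.    ,  1.    ]])}
```

View pics/scene0.png

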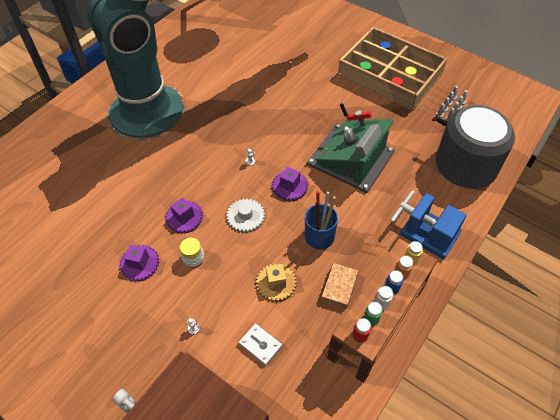

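View pics/top0.png

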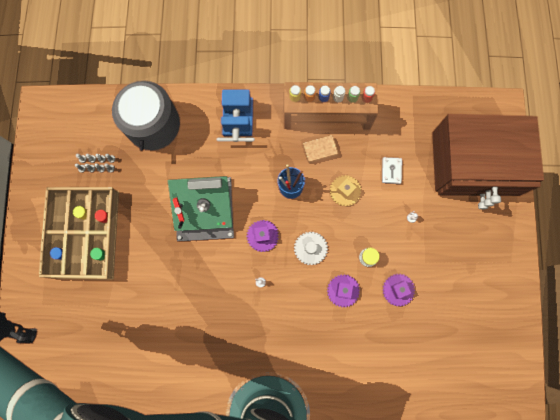

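View pics/wrist0.png

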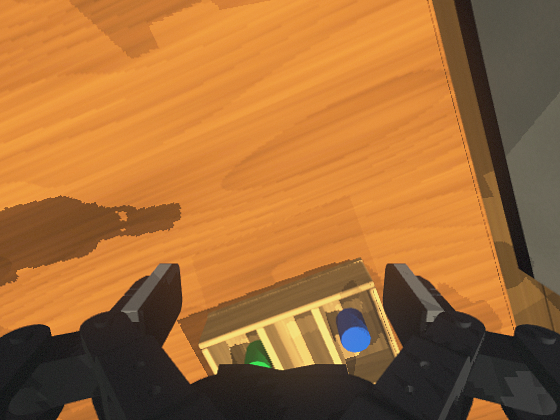

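```bash
cat > h.py <<'E'
from workcell import env
import cv2, numpy as np
np.set_printoptions(precision=4,suppress=True)
def cam(n):
    m=env.camera_model(n); K=np.array([[m['fx'],0,m['cx']],[0,m['fy'],m['cy']],[0,0,1]]); return K,np.array([m['k1'],0,0,0,0.]),np.array(m['cam_to_world'])
def ray(n,p,c=None):
    K,d,T=c or cam(n); u=cv2.undistortPoints(np.array([[p]],float),K,d)[0,0]
    return T[:3,3],T[:3,:3]@np.array([u[0],u[1],1])
def onz(n,p,z,c=None):
    o,r=ray(n,p,c); return o+r*(z-o[2])/r[2]
def proj(n,P,c=None):
    K,d,T=c or cam(n); P=np.atleast_2d(P); q=(P-T[:3,3])@T[:3,:3]
    return cv2.projectPoints(q.reshape(-1,1,3),np.zeros(3),np.zeros(3),K,d)[0][:,0]
def tri(obs):
    A=np.zeros((3,3));b=np.zeros(3)
    for n,p in obs:
        o,r=ray(n,p); r=r/np.linalg.norm(r); M=np.eye(3)-np.outer(r,r); A+=M;b+=M@o
    x=np.linalg.solve(A,b); return x,[proj(n,x)[0]-p for n,p in obs]
def crop(f,x0,y0,w,h,s,out):
    cv2.imwrite(out,cv2.resize(f[y0:y0+h,x0:x0+w,::-1],None,fx=s,fy=s,interpolation=cv2.INTER_CUBIC))
E
python3 - <<'E'
import cv2
from h import crop
t=cv2.imread('pics/top0.png')[:,:,::-1];s=cv2.imread('pics/scene0.png')[:,:,::-1]
crop(t,160,165,90,85,7,'pics/t_drive.png');crop(s,300,95,100,100,6,'pics/s_drive.png')
crop(t,315,160,60,60,8,'pics/t_gear.png');crop(s,245,250,60,60,8,'pics/s_gear.png')
E
```

```text
(no output)
```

View pics/t_drive.png

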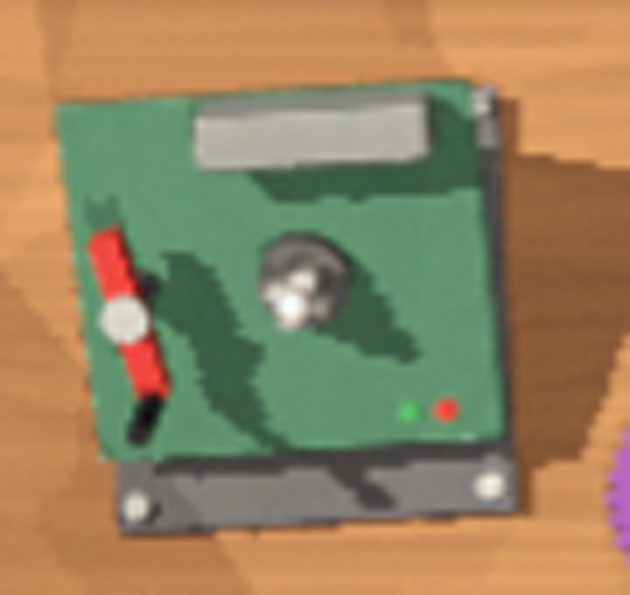

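View pics/s_drive.png

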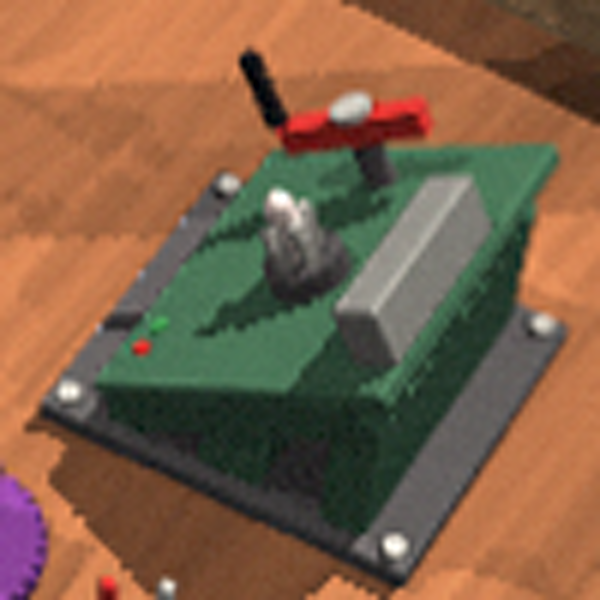

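View pics/t_gear.png

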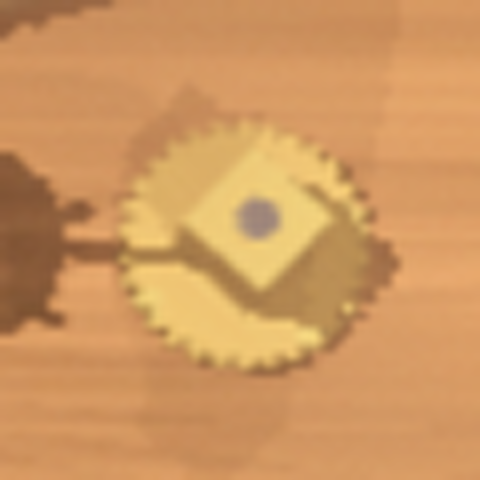

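View pics/s_gear.png

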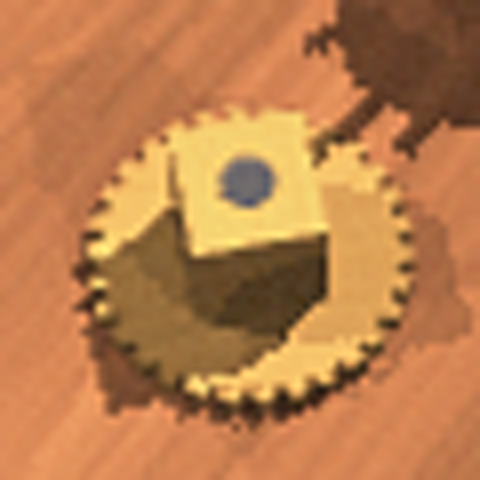

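```bash
python3 - <<'E'
from h import *
for nm,a,b in [('nose',(201.4,208.6),(346.3,128.3)),('pivotcap',(177.9,210.7),(358.3,112.5)),('knobtop',(179.8,227.3),(341.5,105)),('hubtop',(347.2,187.2),(275.7,272.6)),
 ('sL',(160+135/7,165+507/7),(300+228/6,95+185/6)),('sR',(160+489/7,165+486/7),(300+69/6,95+392/6)),('sR2',(0,0),(300+395/6,95+546/6)),
 ('gL',(160+57/7,165+105/7),(300+555/6,95+150/6)),('gR',(160+470/7,165+80/7),(300+385/6,95+400/6)),('lowL',(160+107/7,165+460/7),(300+275/6,95+150/6)),('lowR',(160+503/7,165+440/7),(300+100/6,95+383/6))]:
    if a!=(0,0): x,e=tri([('top',a),('scene',b)]); print(nm,x,np.round(e,1).tolist())
print(onz('top',(347.2,187.2),.05),onz('scene',(275.7,272.6),.05))
# hub corners top z=.05
c=[onz('top',(315+u/8,160+v/8),.05) for u,v in [(262,145),(335,217),(262,292),(182,220)]]
print(np.array(c)); 
for i in range(4):
    d=c[(i+1)%4]-c[i]; print(np.linalg.norm(d),np.degrees(np.arctan2(d[1],d[0]))%90)
c=[onz('scene',(245+u/8,250+v/8),.05) for u,v in [(168,133),(305,110),(328,235),(192,258)]]
print(np.array(c)); 
for i in range(4):
    d=c[(i+1)%4]-c[i]; print(np.linalg.norm(d),np.degrees(np.arctan2(d[1],d[0]))%90)
E
```

```text
nose [0.5586 0.1829 0.1111] [[0.4, 0.4], [0.6, -0.1]]
pivotcap [0.5535 0.2478 0.1106] [[0.1, 0.1], [0.2, -0.0]]
knobtop [0.507  0.2392 0.1174] [[0.1, 0.1], [0.2, -0.0]]
hubtop [ 0.6348 -0.2207  0.0474] [[0.3, 0.3], [0.5, -0.1]]
sL [0.4923 0.2618 0.0104] [[0.3, 0.3], [0.4, -0.1]]
sR [0.5022 0.1156 0.0103] [[0.2, 0.2], [0.3, -0.1]]
gL [0.6384 0.2782 0.1097] [[0.3, 0.4], [0.5, -0.1]]
gR [0.6497 0.1162 0.1095] [[0.1, 0.1], [0.2, -0.0]]
lowL [0.5091 0.2692 0.0373] [[-0.0, -0.0], [-0.1, 0.0]]
lowR [0.5194 0.109  0.0345] [[-0.3, -0.3], [-0.4, 0.1]]
[ 0.6351 -0.2195  0.05  ] [ 0.6349 -0.2226  0.05  ]
[[ 0.6617 -0.2216  0.05  ]
 [ 0.6355 -0.2473  0.05  ]
 [ 0.608  -0.2206  0.05  ]
 [ 0.634  -0.1925  0.05  ]]
0.036722945455564565 44.403185854014254
0.03828882315288422 45.89912765291703
0.03835478732270728 47.249621687590974
0.04018470078044217 43.569132757773055
[[ 0.6087 -0.2234  0.05  ]
 [ 0.6352 -0.1953  0.05  ]
 [ 0.6629 -0.2227  0.05  ]
 [ 0.6371 -0.2501  0.05  ]]
0.03861596120972467 46.69408814897954
0.039061502558658215 45.323952198482075
0.03763798033549881 46.5940658918864
0.03898465404626231 46.75880579003373
```

drive_tool(
  rows=[-0.57,1,0,0,1,-0.57,1,0,0,1,-0.57,1,0,0,1,-0.57,1,0,0,1,-0.57,1,0,0,1],
)

```text
t: 0.65
ee_pos: [0.3178, 0.5099, 0.231]
orientation: [-180.0, 0.0, 67.7]
force: [0.5, 0.1, -0.9]
finger_gap: 0.999
```

drive_tool(
  rows=[-0.57,1,0,0,1,-0.57,1,0,0,1,-0.57,1,0,0,1,-0.57,1,0,0,1,-0.57,1,0,0,1],
)

```text
t: 1.15
ee_pos: [0.3887, 0.4192, 0.2311]
orientation: [-180.0, 0.0, 67.7]
force: [-1.1, 0.0, -0.2]
finger_gap: 1.0
```

drive_tool(
  rows=[-0.57,1,0,0,1,-0.57,1,0,0,1,-0.57,1,0,0,1,-0.57,1,0,0,1,-0.57,1,0,0,1],
)

```text
t: 1.65
ee_pos: [0.4596, 0.3286, 0.2311]
orientation: [-180.0, 0.0, 67.7]
force: [-0.2, 0.2, -0.1]
finger_gap: 1.001
```

drive_tool(
  rows=[-0.57,1,0,0,1,-0.57,1,0,0,1,-0.57,1,0,0,1,-0.57,1,0,0,1,-0.57,1,0,0,1],
)

```text
t: 2.15
ee_pos: [0.5304, 0.238, 0.2311]
orientation: [-180.0, 0.0, 67.7]
force: [-0.3, -0.1, 0.5]
finger_gap: 1.0
```

drive_tool(
  rows=[-0.57,1,0,0,1,-0.57,1,0,0,1,-0.57,1,0,0,1,0,0,0.5,-1,1,0,0,0.5,-1,1],
)

```text
t: 2.65
ee_pos: [0.5732, 0.1835, 0.2109]
orientation: [180.0, 0.0, 85.2]
force: [-0.4, 0.3, -0.3]
finger_gap: 0.998
```

drive_tool(
  rows=[0,0,0,-0.8,1],
)

```text
t: 2.75
ee_pos: [0.5717, 0.1839, 0.2095]
orientation: [-179.8, 0.1, 92.1]
force: [0.3, 0.7, -0.4]
finger_gap: 0.998
```

```bash
python3 - <<'E'
from h import *
import pickle
s=env.sense();c=cam('wrist');print(s['ee_pos'],s['orientation'])
f=env.grab_frame('wrist');cv2.imwrite('pics/w1.png',f[:,:,::-1]);pickle.dump(c,open('w1.pkl','wb'))
print(proj('wrist',[[.5585,.183,.111],[.5525,.2478,.1106]],c))
E
```

```text
[0.5717 0.1839 0.2095] [-179.8214    0.0587   92.0854]
[[282.104  189.8711]
 [371.768  184.8085]]
```

View pics/w1.png

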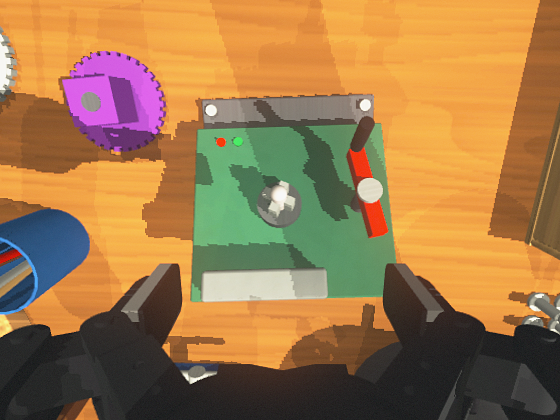

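```bash
python3 - <<'E'
import cv2
from h import crop
t=cv2.imread('pics/w1.png')[:,:,::-1]
crop(t,245,165,70,70,8,'pics/w1c.png')
E
```

```text
(no output)
```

View pics/w1c.png

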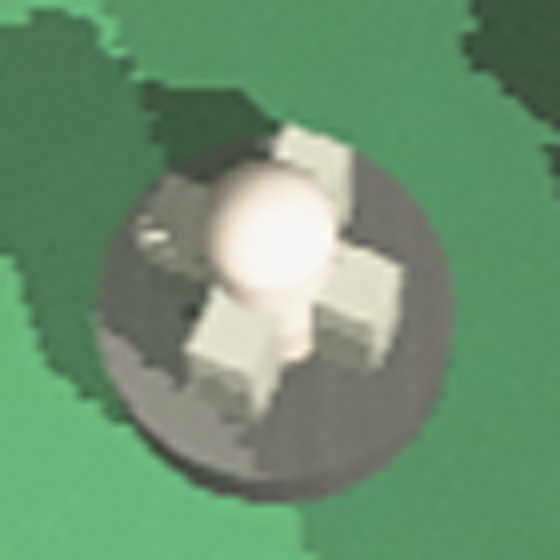

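```bash
cat > model.py <<'E'
import numpy as np
yaw=np.radians(3.9)
xu=np.array([np.cos(yaw),np.sin(yaw),0]);ys=np.array([-np.sin(yaw),np.cos(yaw),0])
zs=np.array([0,0,np.cos(np.pi/6)])-xu*.5; xs=xu*np.cos(np.pi/6)+np.array([0,0,.5])
Rs=np.c_[xs,ys,zs]
E
python3 - <<'E'
from h import *; from model import *
import pickle
from scipy.optimize import least_squares
c=pickle.load(open('w1.pkl','rb'))
pk=np.array([(287,124),(352,153),(405,265),(385,325),(188,345),(255,375)])/8+[245,165]
def corners(phi,seat):
    P=[]
    for k in range(4):
        a=phi+k*np.pi/2
        for s in (-1,1):
            P.append(seat+Rs@np.array([12*np.cos(a)-s*3.2*np.sin(a),12*np.sin(a)+s*3.2*np.cos(a),20])/1000)
    return np.array(P)
seat0=np.array([.575,.184,.0825])
best=None
for p0 in np.radians(np.arange(0,90,15)):
  def res(v):
    P=proj('wrist',corners(v[0],np.array([v[1],v[2],seat0[2]])),c); 
    D=np.linalg.norm(P[None]-pk[:,None],axis=2); j=D.argmin(1); return (P[j]-pk).ravel()
  r=least_squares(res,[p0,.575,.184],method='lm',diff_step=1e-5) 
  print(np.degrees(p0),np.degrees(r.x[0])%90,r.x[1:],r.cost)
  if best is None or r.cost<best.cost: best=r
v=best.x; t=cv2.imread('pics/w1.png'); b=cv2.resize(t[165:235,245:315],None,fx=8,fy=8,interpolation=cv2.INTER_CUBIC)
seat=np.array([v[1],v[2],seat0[2]])
for p in proj('wrist',corners(v[0],seat),c): cv2.circle(b,tuple(int(q) for q in (p-[245,165])*8),4,(0,0,255),-1)
circ=[seat+Rs@np.array([.018*np.cos(a),.018*np.sin(a),0]) for a in np.arange(0,6.3,.2)]
for p in proj('wrist',circ,c): cv2.circle(b,tuple(int(q) for q in (p-[245,165])*8),2,(255,0,0),-1)
p=proj('wrist',seat+zs*.033,c)[0];cv2.circle(b,tuple(int(q) for q in (p-[245,165])*8),4,(0,255,255),-1)
cv2.imwrite('pics/fit1.png',b)
E
```

```text
0.0 4.413065781462162 [0.5762 0.1853] 71.33788976507427
14.999999999999998 20.668290428226314 [0.576  0.1821] 50.45929540862019
29.999999999999996 38.45552929950135 [0.5751 0.1841] 66.54319754599037
45.0 48.583725733850734 [0.5752 0.1852] 53.897872643197125
59.99999999999999 65.78757254428763 [0.5759 0.1817] 1.1220003637317186
75.0 65.78757329678307 [0.5759 0.1817] 1.1220003637299953
```

View pics/fit1.png

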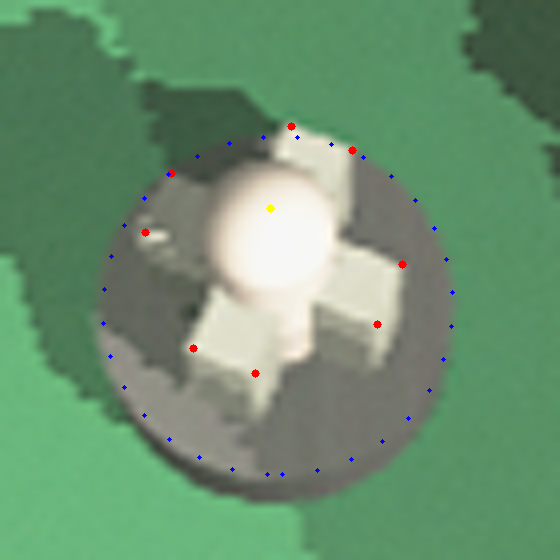

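```bash
python3 - <<'E'
from h import *
t=cv2.imread('pics/top0.png')[:,:,::-1];crop(t,255,120,130,90,6,'pics/t_nb.png')
print('mug base',onz('top',(291,186),.0),'rim',onz('top',(291,182),.085))
E
```

```text
mug base [ 0.649  -0.0596  0.    ] rim [ 0.641  -0.0588  0.085 ]
```

View pics/t_nb.png

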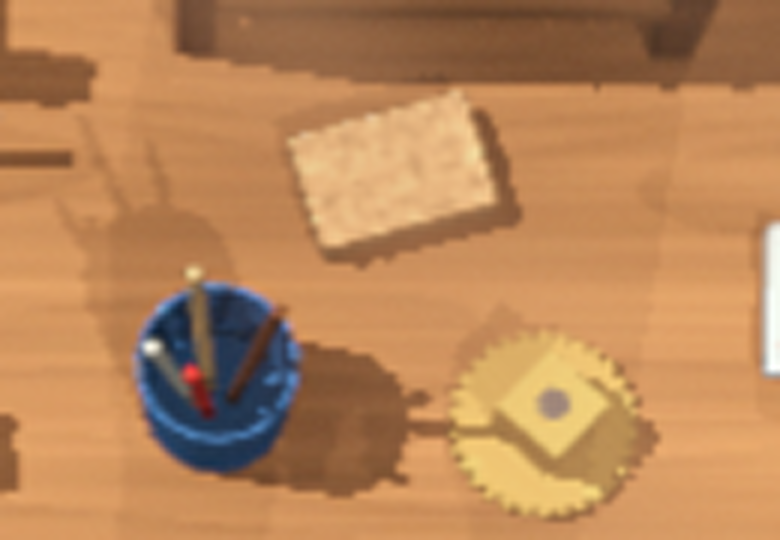

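drive_tool(
  rows=[-1,0,0,0,0.8,-1,0,0,0,0.7,-1,0,0,0,0.7,-1,0,0,0,0.7,-1,0,0,0,0.7],
)

```text
t: 3.3
ee_pos: [0.5757, 0.0837, 0.2113]
orientation: [180.0, -0.0, 91.7]
force: [0.5, -0.2, 0.3]
finger_gap: 0.699
```

drive_tool(
  rows=[-1,0,0,0,0.7,-1,0,0,0,0.7,-1,0,0,0,0.7,-1,0,0,0,0.7,-1,0,0,0,0.7],
)

```text
t: 3.8
ee_pos: [0.5789, -0.0162, 0.2113]
orientation: [180.0, -0.0, 91.7]
force: [0.3, 0.4, 1.1]
finger_gap: 0.701
```

drive_tool(
  rows=[-1,0,0,0,0.7,-1,0,0,0,0.7,-1,0,0,0,0.7,-1,0,0,0,0.7,-1,0,0,0,0.7],
)

```text
t: 4.3
ee_pos: [0.582, -0.1161, 0.2113]
orientation: [180.0, -0.0, 91.7]
force: [0.4, 0.3, 0.7]
finger_gap: 0.702
```

drive_tool(
  rows=[-1,0.5,0,0,0.7,-1,0.5,0,0,0.7,-1,0.5,0,0,0.7,-1,0.5,0,0,0.7,-1,0.5,0,0,0.7],
)

```text
t: 4.8
ee_pos: [0.6355, -0.2145, 0.2112]
orientation: [-180.0, -0.0, 91.7]
force: [0.1, -0.1, 1.0]
finger_gap: 0.699
```

drive_tool(
  rows=[0,0,0.5,-1,0.7,0,0,0.5,-1,0.7,0,0,0.5,-1,0.7,0,0,0.5,-1,0.7,0,0,0.5,-1,0.7],
)

```text
t: 5.3
ee_pos: [0.6351, -0.2137, 0.1608]
orientation: [-180.0, -0.0, 135.0]
force: [-0.2, -0.7, -0.6]
finger_gap: 0.696
```

```bash
python3 - <<'E'
from h import *
import pickle
s=env.sense();c=cam('wrist');print(s['ee_pos'],s['orientation'],s['t'])
f=env.grab_frame('wrist');cv2.imwrite('pics/w2.png',f[:,:,::-1]);pickle.dump(c,open('w2.pkl','wb'))
print(proj('wrist',[[.635,-.221,.05]],c))
E
```

```text
[ 0.6351 -0.2137  0.1608] [-179.9934   -0.0068  134.977 ] 5.3
[[277.5587 197.087 ]]
```

View pics/w2.png

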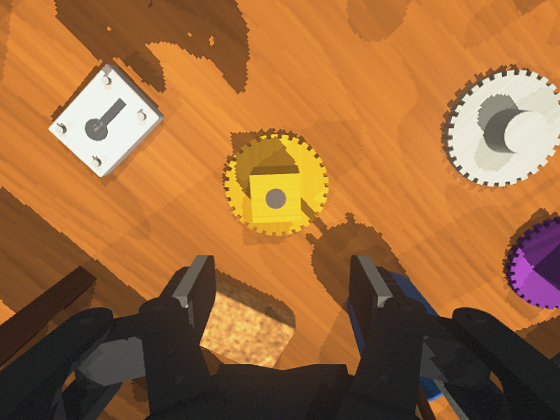

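```bash
python3 - <<'E'
from h import *
import pickle
c=pickle.load(open('w2.pkl','rb'))
t=cv2.imread('pics/w2.png')[:,:,::-1];crop(t,215,120,120,125,6,'pics/w2c.png')
print(onz('',(276,198),.05,c))
E
```

```text
[ 0.6364 -0.2213  0.05  ]
```

View pics/w2c.png

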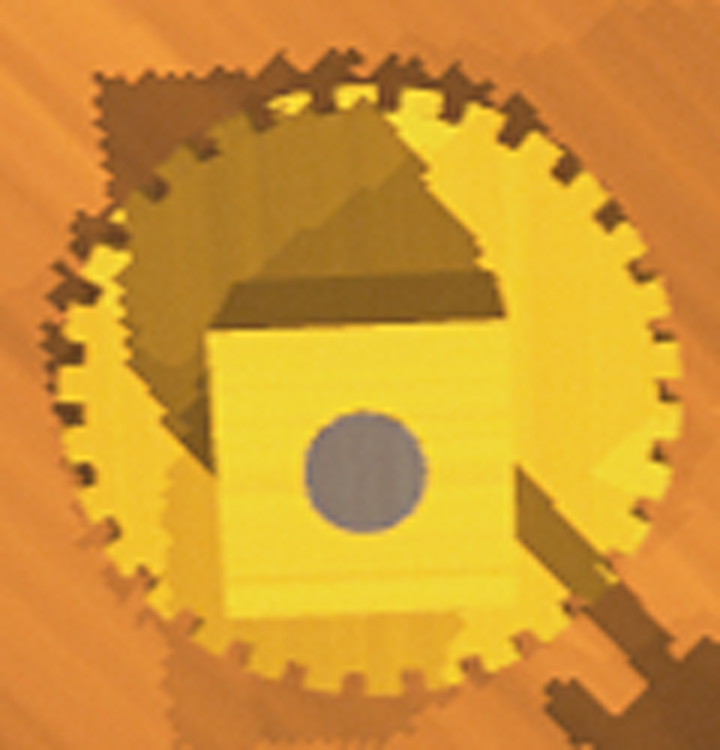

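drive_tool(
  rows=[-0.3,-0.22,1,-0.15,0.7,0,0,1,0,0.7,0,0,1,0,0.7,0,0,1,0,0.7,0,0,1,0,0.7],
  squeeze=30,
)

```text
t: 5.85
ee_pos: [0.6363, -0.2213, 0.0608]
orientation: [-180.0, 0.0, 135.8]
force: [0.5, -0.2, -0.3]
finger_gap: 0.694
```

drive_tool(
  rows=[0,0,1,0,0.7,0,0,0.8,0,0.7,0,0,0.35,0,0.7,0,0,0,0,0.2,0,0,0,0,0.2],
)

```text
t: 6.35
ee_pos: [0.6367, -0.2213, 0.0189]
orientation: [180.0, 0.0, 136.0]
force: [0.7, -0.2, -2.6]
finger_gap: 0.444
```

drive_tool(
  rows=[0,0,0,0,0.2,0,0,0,0,0.2,0,0,0,0,0.2],
)

```text
t: 6.65
ee_pos: [0.6363, -0.2212, 0.0186]
orientation: [180.0, 0.0, 136.0]
force: [-0.3, -0.1, -3.0]
finger_gap: 0.436
```

drive_tool(
  rows=[0,0,-0.5,0,0.2,0,0,-1,0,0.2,0,0,-1,0.5,0.2,0,0,-1,1,0.2,0,0,-1,1,0.2],
)

```text
t: 7.15
ee_pos: [0.6363, -0.2212, 0.11]
orientation: [180.0, 0.0, 114.2]
force: [0.1, -0.0, -3.2]
finger_gap: 0.445
```

drive_tool(
  rows=[0,0,-1,1,0.2,0,0,-1,1,0.2,0,0,-1,1,0.2,0,0,-1,1,0.2,0,0,-1,1,0.2],
)

```text
t: 7.65
ee_pos: [0.6361, -0.2209, 0.21]
orientation: [180.0, -0.0, 71.2]
force: [0.2, 0.6, -2.7]
finger_gap: 0.438
```

drive_tool(
  rows=[0,0,-1,0.22,0.2,0,0,-1,0,0.2],
)

```text
t: 7.85
ee_pos: [0.6361, -0.2207, 0.2499]
orientation: [180.0, -0.0, 69.7]
force: [0.8, -0.1, -2.6]
finger_gap: 0.443
```

```bash
python3 - <<'E'
from h import *
import pickle
s=env.sense();c=cam('wrist');print(s)
f=env.grab_frame('wrist');cv2.imwrite('pics/w3.png',f[:,:,::-1]);pickle.dump(c,open('w3.pkl','wb'))
E
```

```text
{'t': 7.85, 'joint_pos': array([  2.3583,  28.6431,  19.9652,  88.3018, -10.4428,  64.8677,
        94.1847]), 'joint_velocities': array([ -1.4943, -10.1395,   2.2216, -11.511 ,   4.0831,  20.961 ,
        -1.6713]), 'tau': array([  0.1216, -54.9051,   5.1846, -26.0758,  -0.0723,  -0.3366,
        -0.151 ]), 'ee_pos': array([ 0.6361, -0.2207,  0.2499]), 'orientation': array([179.9746,  -0.0246,  69.6713]), 'force': array([ 0.7709, -0.104 , -2.559 ]), 'wrist_torque': array([-0.0276,  0.0093,  0.012 ]), 'finger_gap': 0.4429161863428094}
```

View pics/w3.png

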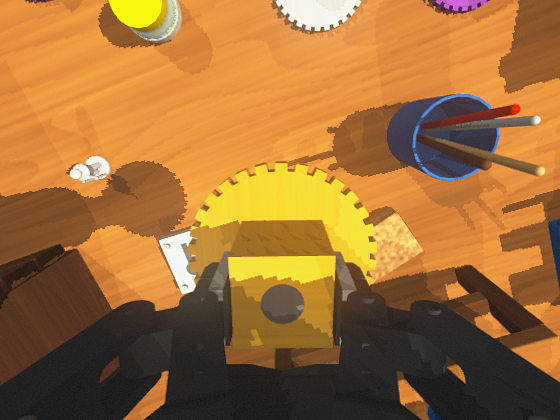

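```bash
python3 - <<'E'
from h import *
import pickle
c=pickle.load(open('w3.pkl','rb'))
p=onz('',(282,304),.2813,c); R=np.array([[.347,.938],[.938,-.347]])
print(p, R@(p[:2]-[.6361,-.2207]))
E
```

```text
[ 0.6371 -0.2209  0.2813] [0.0001 0.001 ]
```

drive_tool(
  rows=[0.98,-0.58,0,0,0.2,0.98,-0.58,0,0,0.2,0.98,-0.58,0,0,0.2,0.98,-0.58,0,0,0.2,0.98,-0.58,0,0,0.2],
)

```text
t: 8.4
ee_pos: [0.6153, -0.1081, 0.2484]
orientation: [180.0, -0.0, 69.7]
force: [-0.1, -0.2, -2.9]
finger_gap: 0.44
```

drive_tool(
  rows=[0.98,-0.58,0,0,0.2,0.98,-0.58,0,0,0.2,0.98,-0.58,0,0,0.2,0.98,-0.58,0,0,0.2,0.98,-0.58,0,0,0.2],
)

```text
t: 8.9
ee_pos: [0.5949, 0.0039, 0.2484]
orientation: [180.0, -0.0, 69.7]
force: [0.4, -0.6, -3.3]
finger_gap: 0.439
```

drive_tool(
  rows=[0.98,-0.58,0,0,0.2,0.98,-0.58,0,0,0.2,0.98,-0.58,0,0,0.2,0.98,-0.58,0,0,0.2,0.98,-0.58,0,0,0.2],
)

```text
t: 9.4
ee_pos: [0.5745, 0.1158, 0.2485]
orientation: [180.0, -0.0, 69.7]
force: [0.4, 0.1, -3.1]
finger_gap: 0.442
```

drive_tool(
  rows=[0.98,-0.58,0.5,0,0.2,0.98,-0.58,0.5,0,0.2,0.6,-0.36,0.5,0,0.2,0,0,0.5,0,0.2],
)

```text
t: 9.8
ee_pos: [0.5635, 0.1761, 0.2077]
orientation: [-180.0, -0.1, 69.9]
force: [1.1, 0.9, -2.8]
finger_gap: 0.444
```

```bash
python3 - <<'E'
from h import *
s=env.sense();print(s['ee_pos'],s['orientation'],s['t'])
for n in ('scene','top'):
    f=env.grab_frame(n);cv2.imwrite(f'pics/{n}3.png',f[:,:,::-1])
    crop(f,*((270,20,150,150) if n=='scene' else (140,140,120,110)),5,f'pics/{n}3c.png')
E
```

```text
[0.5635 0.1761 0.2077] [-179.9623   -0.0634   69.9254] 9.8
```

View pics/scene3c.png

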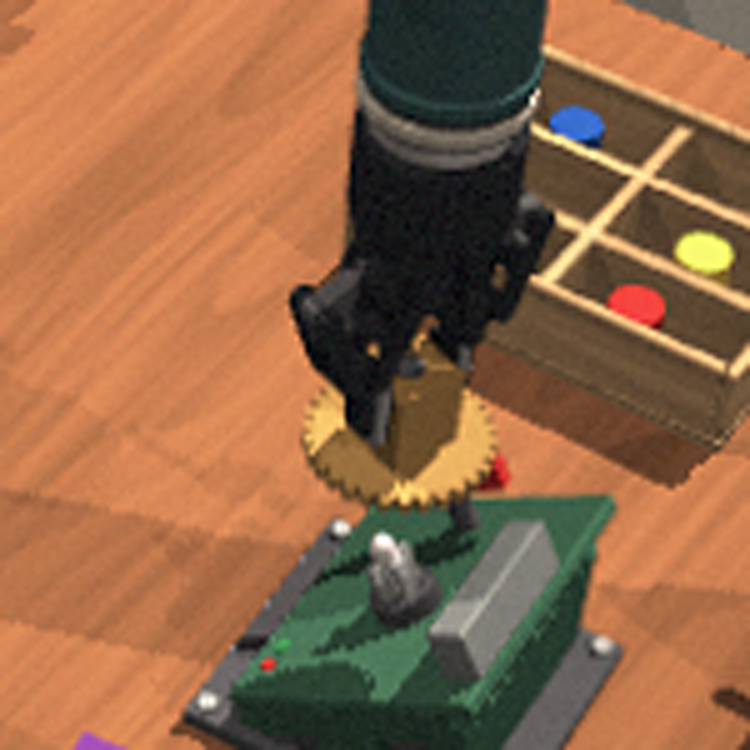

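View pics/top3c.png

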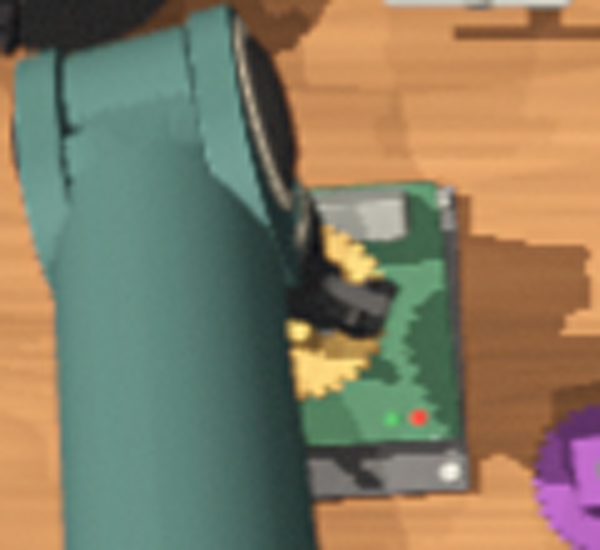

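drive_tool(
  rows=[0.21,-0.18,1,0,0.2,0,0,1,0,0.2,0,0,0.8,0,0.2,0,0,0.6,0,0.2,0,0,0.2,0,0.2],
)

```text
t: 10.4
ee_pos: [0.5623, 0.1771, 0.1353]
orientation: [-180.0, 0.1, 69.6]
force: [-0.3, 0.3, -2.1]
finger_gap: 0.44
```

```bash
python3 - <<'E'
from h import *
s=env.sense();print(s['ee_pos'],s['orientation'],s['t'],s['force'])
for n in ('scene',):
    f=env.grab_frame(n);cv2.imwrite(f'pics/{n}4.png',f[:,:,::-1])
    crop(f,290,60,110,110,7,f'pics/{n}4c.png')
E
```

```text
[0.5623 0.1771 0.1353] [-179.9546    0.0942   69.5883] 10.4 [-0.3286  0.2595 -2.1126]
```

View pics/scene4c.png

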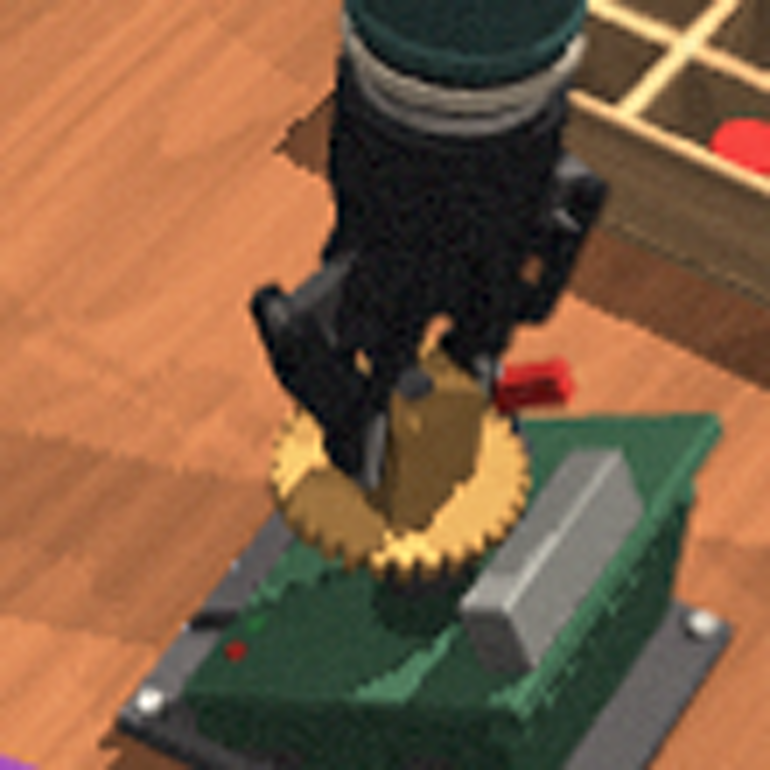

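drive_tool(
  rows=[0,0,0,0,0.2],
)

```text
t: 10.55
ee_pos: [0.5629, 0.1782, 0.1367]
orientation: [180.0, -0.0, 69.7]
force: [0.3, 0.1, -3.2]
finger_gap: 0.439
```

```bash
python3 - <<'E'
from h import *
import pickle
s=env.sense();c=cam('wrist');print(s['ee_pos'],s['orientation'],s['t'],s['force'],s['joint_velocities'])
f=env.grab_frame('wrist');cv2.imwrite('pics/w5.png',f[:,:,::-1]);pickle.dump(c,open('w5.pkl','wb'))
E
```

```text
[0.5629 0.1782 0.1367] [179.9595  -0.0152  69.651 ] 10.55 [ 0.3309  0.0599 -3.1638] [-0.3331 -0.6638 -0.1569 -0.4576  0.0484 -0.015  -0.0336]
```

View pics/w5.png

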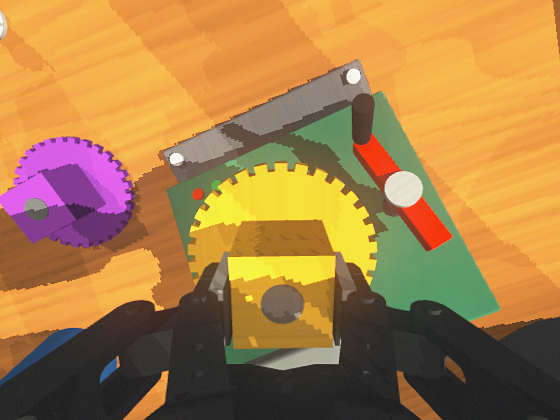

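drive_tool(
  rows=[0.13,-0.1,0,0,0.2,0,0,0.15,0,0.2,0,0,0.1,0,0.2],
)

```text
t: 10.9
ee_pos: [0.5613, 0.1822, 0.1315]
orientation: [180.0, -0.0, 69.7]
force: [-1.1, -0.4, -2.2]
finger_gap: 0.439
```

drive_tool(
  rows=[0,0,0.1,0,0.2,0,0,0,0,0.2],
)

```text
t: 11.1
ee_pos: [0.5609, 0.1816, 0.1288]
orientation: [-180.0, 0.0, 69.7]
force: [-1.0, -0.9, -3.7]
finger_gap: 0.44
```

drive_tool(
  rows=[0,0,0.1,0,0.2,0,0,0,0,0.2],
)

```text
t: 11.3
ee_pos: [0.5612, 0.1815, 0.127]
orientation: [-180.0, 0.0, 69.7]
force: [-1.7, -0.4, -2.7]
finger_gap: 0.437
```

drive_tool(
  rows=[0,0,0.1,0,0.2,0,0,0,0,0.2],
)

```text
t: 11.5
ee_pos: [0.5616, 0.1813, 0.1256]
orientation: [180.0, 0.0, 69.7]
force: [-3.0, -1.3, 0.6]
finger_gap: 0.44
```

drive_tool(
  rows=[-0.02,-0.06,0,0,0.2,0,0,0.05,0,0.2,0,0,0,0,0.2],
)

```text
t: 11.8
ee_pos: [0.5615, 0.1813, 0.1253]
orientation: [179.8, -0.1, 69.7]
force: [0.1, -4.2, 4.4]
finger_gap: 0.439
```

```bash
python3 - <<'E'
from h import *
s=env.sense();print(s['ee_pos'],s['force'],s['wrist_torque'])
for n in ('scene',):
    f=env.grab_frame(n);cv2.imwrite(f'pics/{n}6.png',f[:,:,::-1])
    crop(f,310,90,80,80,9,f'pics/{n}6c.png')
E
```

```text
[0.5615 0.1813 0.1253] [ 0.0576 -4.1854  4.4468] [-0.9029 -0.0546  0.0125]
```

View pics/scene6c.png

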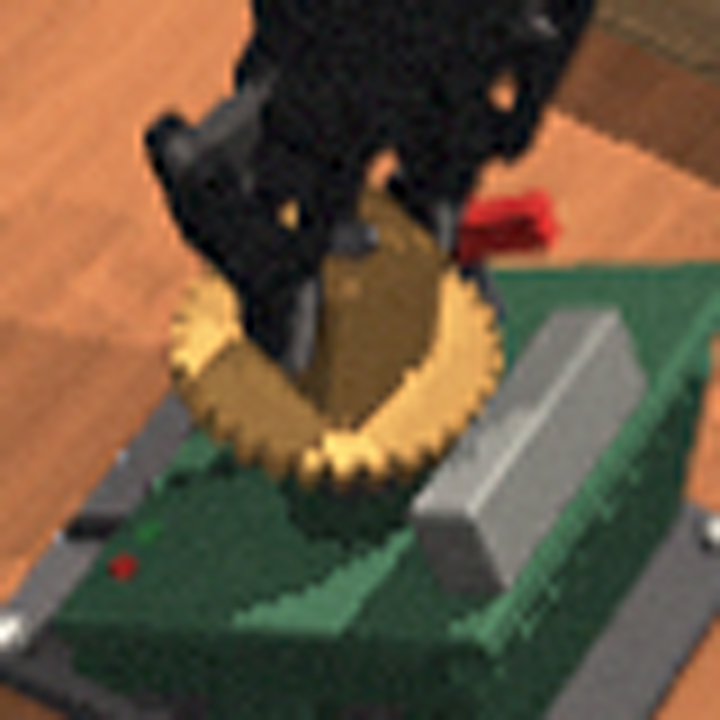

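drive_tool(
  rows=[0,0,0,0,0.6,0,0,0,0,0.75,0,0,0,0,0.75,0,0,0,0,0.75],
)

```text
t: 12.25
ee_pos: [0.5599, 0.1824, 0.1241]
orientation: [-180.0, -0.0, 69.7]
force: [0.8, 0.4, 0.3]
finger_gap: 0.75
```

```bash
python3 - <<'E'
from h import *
import pickle
s=env.sense();print(s['ee_pos'],s['force'],s['wrist_torque'])
for n in ('scene',):
    f=env.grab_frame(n);cv2.imwrite(f'pics/{n}7.png',f[:,:,::-1])
    crop(f,310,90,80,80,9,f'pics/{n}7c.png')
c=cam('wrist');f=env.grab_frame('wrist');cv2.imwrite('pics/w7.png',f[:,:,::-1]);pickle.dump(c,open('w7.pkl','wb'))
E
```

```text
[0.5599 0.1824 0.1241] [0.7639 0.3917 0.2965] [ 0.0209 -0.0061 -0.0164]
```

View pics/scene7c.png

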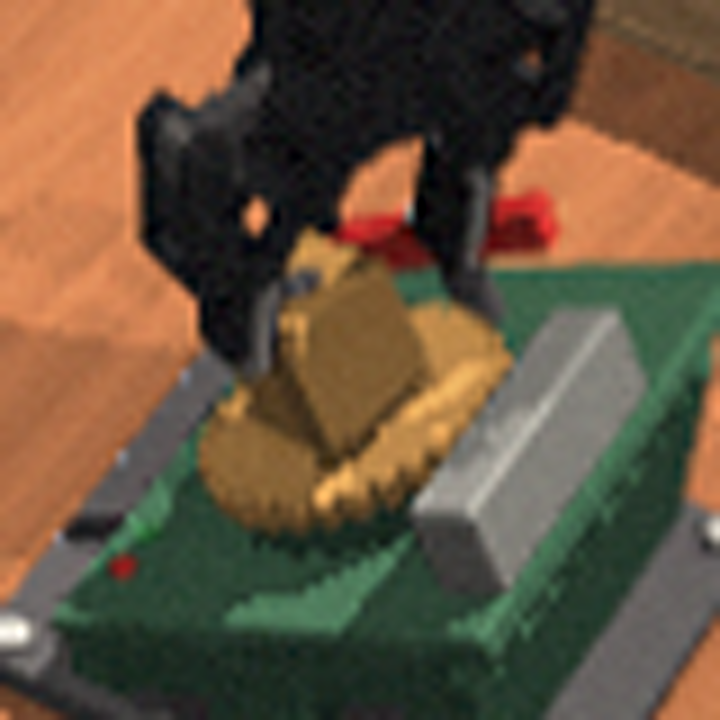

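View pics/w7.png

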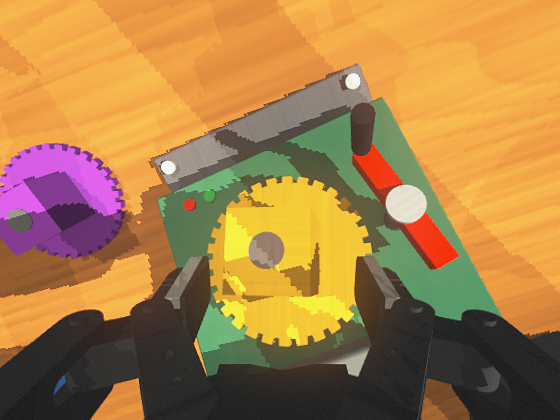

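```bash
cat > gm.py <<'E'
from h import *; from model import *
seat=np.array([.5759,.182,.0825])
def gpts(h,phi):
    a=np.radians(phi); R=Rs@np.array([[np.cos(a),-np.sin(a),0],[np.sin(a),np.cos(a),0],[0,0,1]])
    t=[(0,0,50)]+[(19*i,19*j,50) for i,j in((1,1),(1,-1),(-1,-1),(-1,1))]
    t+=[(46*np.cos(b),46*np.sin(b),8) for b in np.arange(0,6.28,.15)]
    return seat+zs*h+(R@(np.array(t).T/1000)).T
def overlay(img,n,c,h,phi,box,s,out):
    x0,y0,w,hh=box; b=cv2.resize(img[y0:y0+hh,x0:x0+w],None,fx=s,fy=s,interpolation=cv2.INTER_CUBIC)
    for p in proj(n,gpts(h,phi),c): cv2.circle(b,tuple(int(q) for q in (p-[x0,y0])*s),3,(0,0,255),-1)
    cv2.imwrite(out,b)
E
python3 - <<'E'
from gm import *; import pickle
c=pickle.load(open('w7.pkl','rb'));
for h in (0,.01,.02): print(h,proj('',gpts(h,-24.2)[:1],c),proj('scene',gpts(h,-24.2)[:1]))
overlay(cv2.imread('pics/w7.png'),'',c,0.02,-24.2,(190,160,200,200),3,'pics/o7a.png')
overlay(cv2.imread('pics/w7.png'),'',c,0.0,-24.2,(190,160,200,200),3,'pics/o7b.png')
a=cv2.imread('pics/o7a.png');
cv2.imwrite('pics/o7.png',np.hstack([a,cv2.imread('pics/o7b.png')])[::1,::1][:, :1200]) 
E
python3 -c "
import cv2;a=cv2.imread('pics/o7.png');cv2.imwrite('pics/o7s.png',cv2.resize(a,(800,400)))"
```

```text
0 [[270.3829 250.435 ]] [[344.2686 123.4304]]
0.01 [[264.7597 248.4251]] [[342.7948 120.2424]]
0.02 [[258.3244 246.126 ]] [[341.3083 117.0289]]
```

View pics/o7s.png

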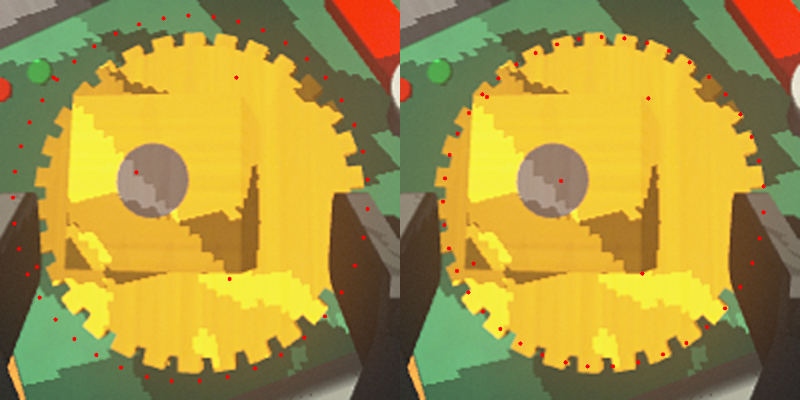

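drive_tool(
  rows=[0,0,-1,0,0.75,0,0,-1,0,0.75,0,0,-1,0,0.5,0,0,-0.5,0,0.2,0,0,0,0,0],
)

```text
t: 12.85
ee_pos: [0.561, 0.1822, 0.1956]
orientation: [179.9, -0.1, 69.7]
force: [-0.0, 0.3, -0.7]
finger_gap: 0.241
```

```bash
python3 - <<'E'
from h import *
import pickle
s=env.sense();print(s['ee_pos'],s['force'],s['finger_gap'])
f=env.grab_frame('scene');cv2.imwrite('pics/scene8.png',f[:,:,::-1])
crop(f,310,90,80,80,9,'pics/scene8c.png')
c=cam('wrist');f=env.grab_frame('wrist');cv2.imwrite('pics/w8.png',f[:,:,::-1]);pickle.dump(c,open('w8.pkl','wb'))
from gm import *
overlay(f[:,:,::-1],'',c,0,-24.2,(190,130,200,180),4,'pics/o8.png')
E
```

```text
[0.561  0.1822 0.1956] [-0.0242  0.2862 -0.6914] 0.24110809757791107
```

View pics/scene8c.png

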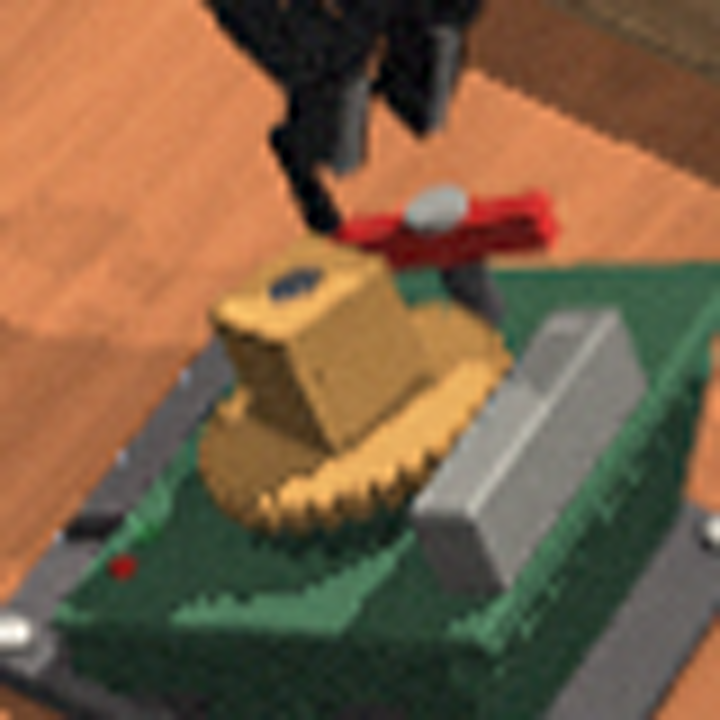

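View pics/o8.png

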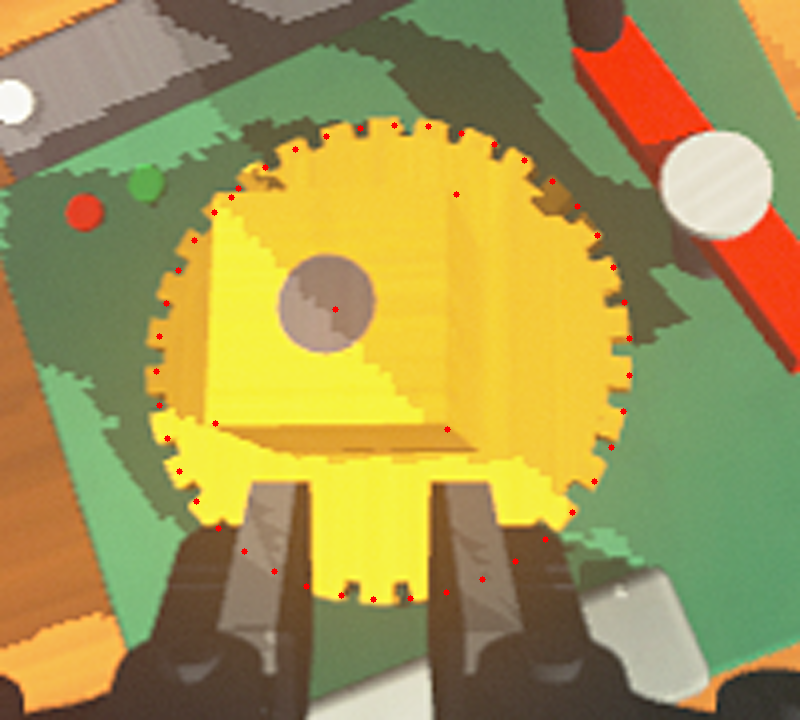

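```bash
cat > fit.py <<'E'
from gm import *
from scipy.optimize import least_squares
from scipy.spatial.transform import Rotation as Ro
def model(v):
    R=Rs@Ro.from_rotvec([v[4],v[5],0]).as_matrix()@Ro.from_rotvec([0,0,v[3]]).as_matrix()
    return R,seat+Rs@np.array(v[:3])
def fit(cw,rim,hub,hole,shole,use_tilt):
    def res(u):
        v=np.r_[u[:4],u[4:6]] if use_tilt else np.r_[u[:4],0,0]
        R,o=model(v); r=[]
        rp=proj('',[o+R@np.array([.046*np.cos(b),.046*np.sin(b),.008]) for b in np.arange(0,6.28,.02)],cw)
        ctr=rp.mean(0)
        for p in rim:
            d=np.array(p)-ctr; a=rp-ctr; k=np.argmax((a@d)/np.linalg.norm(a,axis=1)); r.append(np.linalg.norm(d)-np.linalg.norm(a[k]))
        hc=proj('',[o+R@np.array([i*.019,j*.019,.05]) for i,j in((1,1),(1,-1),(-1,-1),(-1,1))],cw)
        for p in hub: r+=list((hc[np.argmin(np.linalg.norm(hc-p,axis=1))]-p))
        t=o+R@np.array([0,0,.05]); r+=list(proj('',t,cw)[0]-hole)
        if shole is not None: r+=list(proj('scene',t)[0]-shole)
        r+=list((np.array(v[:2]))/.002*.5)
        return np.array(r)
    s=least_squares(res,[0,0,.003,np.radians(-24)]+([0,0] if use_tilt else []),x_scale=[1e-3]*3+[.02]+([.02]*2 if use_tilt else []),diff_step=1e-4)
    return s
E
python3 - <<'E'
from fit import *; import pickle
cw=pickle.load(open('w8.pkl','rb'))
q=lambda L:[np.array(p)/4+[190,130] for p in L]
rim=q([(147,338),(632,370),(395,117),(372,605),(215,525),(560,530),(178,245),(615,250)])
hub=q([(203,425),(449,425),(215,192)])
for ut in (0,1):
  s=fit(cw,rim,hub,q([(327,303)])[0],np.array([342.9,121.7]),ut); print(s.x[:3]*1000,np.degrees(s.x[3:]),s.cost); print(s.fun.round(1))
E
```

```text
[0.812  0.3085 7.4652] [-22.5887] 3.7422685416569585
[ 0.2 -0.1 -0.5  0.3 -1.9  0.4  0.1  1.   0.9 -0.1 -0.3 -0.3  0.6 -0.3
  0.4  0.   0.6 -0.7  0.2  0.1]
[0.7706 0.6384 7.5109] [-22.518    0.6765   0.0315] 3.008321943955804
[ 0.6 -0.3 -0.8  0.5 -1.4  0.3  0.4  0.6  0.7  0.2 -0.7 -0.2  0.2 -0.1
 -0.   0.2  0.5 -0.7  0.2  0.2]
```

drive_tool(
  rows=[0,0,0,-1,0,0,0,0,-1,0,0,0,0,-0.82,0,-0.06,-1,0,0,0,0,0,1,0,0],
)

```text
t: 13.45
ee_pos: [0.5394, 0.1795, 0.1747]
orientation: [180.0, -0.1, 94.0]
force: [0.2, 0.1, 0.1]
finger_gap: -0.003
```

drive_tool(
  rows=[0,0,1,0,0,0,0,0.5,0,0,0,0,0,0,0],
)

```text
t: 13.75
ee_pos: [0.5388, 0.1788, 0.142]
orientation: [-179.7, 0.1, 93.9]
force: [-0.6, 0.3, -0.7]
finger_gap: 0.001
```

```bash
python3 - <<'E'
from h import *
import pickle
s=env.sense();print(s['ee_pos'],s['orientation'],s['force'],s['finger_gap'])
f=env.grab_frame('scene');cv2.imwrite('pics/scene9.png',f[:,:,::-1])
crop(f,310,80,80,80,9,'pics/scene9c.png')
E
```

```text
[0.5388 0.1788 0.142 ] [-179.7487    0.0892   93.9347] [-0.5728  0.3204 -0.67  ] 0.001141015464458144
```

View pics/scene9c.png

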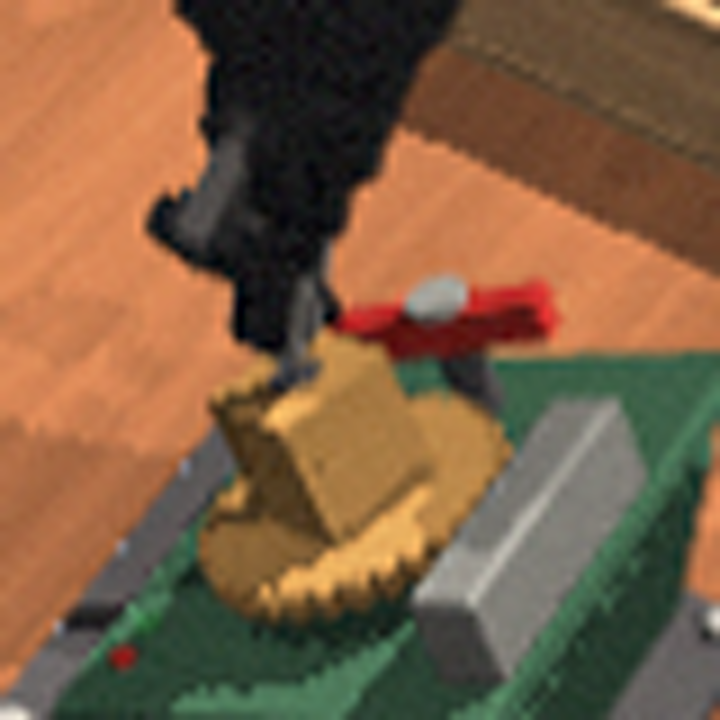

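drive_tool(
  rows=[0,0.2,0,0,0,0,0.1,0.17,0,0,0,0.1,0.17,0,0],
)

```text
t: 14.1
ee_pos: [0.549, 0.1801, 0.138]
orientation: [179.9, -0.0, 93.9]
force: [-1.0, -0.3, -0.4]
finger_gap: -0.004
```

drive_tool(
  rows=[0,0.05,0.09,0,0,0,0,0,0,0],
)

```text
t: 14.3
ee_pos: [0.5494, 0.1801, 0.1373]
orientation: [-180.0, -0.0, 93.9]
force: [-4.0, -1.2, 11.9]
finger_gap: -0.002
```

drive_tool(
  rows=[0,0.05,0.09,0,0,0,0,0,0,0],
)

```text
t: 14.5
ee_pos: [0.5496, 0.1802, 0.137]
orientation: [-179.9, -0.0, 93.9]
force: [-11.9, -3.2, 23.9]
finger_gap: 0.002
```

drive_tool(
  rows=[0,0.05,0.09,0,0,0,0,0,0,0],
)

```text
t: 14.7
ee_pos: [0.5498, 0.1803, 0.1369]
orientation: [-179.8, -0.1, 93.9]
force: [-17.2, -4.3, 37.4]
finger_gap: 0.004
```

drive_tool(
  rows=[0,-0.3,-0.5,0,0,0,0,-0.5,0,0],
)

```text
t: 14.9
ee_pos: [0.5448, 0.1797, 0.1527]
orientation: [-180.0, -0.0, 93.9]
force: [0.1, -1.0, 0.4]
finger_gap: 0.001
```

```bash
python3 - <<'E'
from h import *; from model import *
import pickle
from scipy.optimize import least_squares
s=env.sense();print(s['ee_pos'],s['force'])
c=pickle.load(open('w1.pkl','rb'))
pk=np.array([(287,124),(352,153),(405,265),(385,325),(188,345),(255,375)])/8+[245,165]
disc=np.array([(97,312),(452,312),(440,240),(118,240)])/8+[245,165]
def corners(phi,seat):
    return np.array([seat+Rs@np.array([12*np.cos(a)-s*3.2*np.sin(a),12*np.sin(a)+s*3.2*np.cos(a),20])/1000 for a in phi+np.arange(4)*np.pi/2 for s in (-1,1)])
def res(v,dw=1,sc=1):
    st=v[1:4]
    P=proj('',corners(v[0],st),c); D=np.linalg.norm(P[None]-pk[:,None],axis=2); r=list((P[D.argmin(1)]-pk).ravel())
    C=proj('',[st+Rs@np.array([.018*np.cos(a),.018*np.sin(a),0]) for a in np.arange(0,6.28,.02)],c)
    r+=[dw*np.min(np.linalg.norm(C-p,axis=1)) for p in disc]
    # stereo: hemisphere centre seat+26.8 : bright nose
    b=st+zs*.0268
    if sc: r+=list(proj('scene',st+zs*.030)[0]-[346.5,129.3])+list(proj('top',st+zs*.030)[0]-[201.6,207.6])
    return r
for dw,sc in((0,0),(1,0),(1,1)):
    r=least_squares(res,[np.radians(65.8),.5759,.182,.0825],x_scale=[.02,.001,.001,.001],diff_step=1e-4,args=(dw,sc)); print(np.degrees(r.x[0]),r.x[1:],r.cost)
    print(np.round(r.fun[12:],1))
t=cv2.imread('pics/scene0.png')[:,:,::-1];crop(t,335,120,30,30,20,'pics/sz.png')
t=cv2.imread('pics/top0.png')[:,:,::-1];crop(t,190,195,25,25,20,'pics/tz.png')
E
```

```text
[0.5448 0.1797 0.1527] [ 0.1429 -1.0112  0.4006]
65.80411967724743 [0.5749 0.1817 0.0865] 0.9451909996313168
[0. 0. 0. 0.]
65.90843428870866 [0.5751 0.1816 0.0859] 1.2160755825017722
[0.4 0.3 0.2 0.4]
65.92475741936202 [0.5753 0.1816 0.0851] 2.2836737541050924
[ 0.5  0.3  0.2  0.3  0.5 -0.3  1.   0.8]
```

View pics/sz.png

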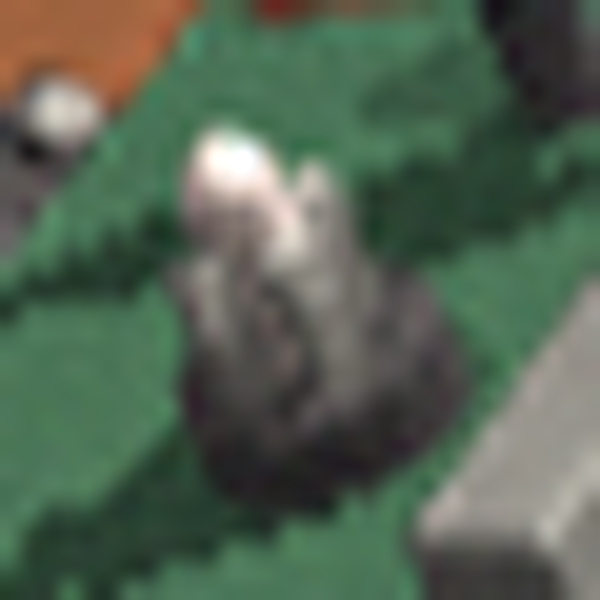

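View pics/tz.png

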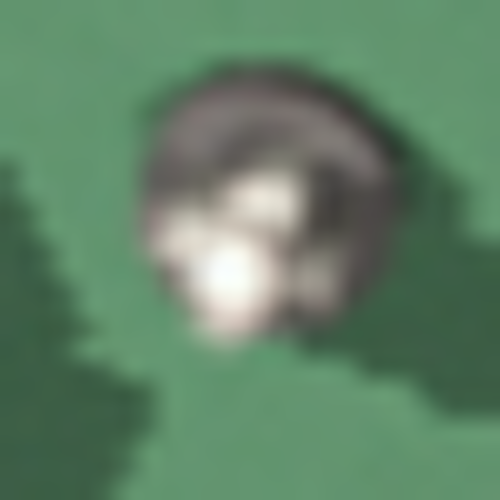

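drive_tool(
  rows=[0,0,-1,0,0,0,0,-1,0,0,0,0,-0.7,0,0,0,0,0,0,0],
)

```text
t: 15.3
ee_pos: [0.5467, 0.1801, 0.2081]
orientation: [179.8, -0.1, 93.9]
force: [0.5, 0.1, -0.3]
finger_gap: 0.006
```

```bash
sed -i 's/^seat=.*/seat=np.array([.5752,.1816,.086])/' gm.py; python3 - <<'E'
from h import *
import pickle
s=env.sense();print(s['ee_pos'],s['force'],s['t'])
f=env.grab_frame('scene');cv2.imwrite('pics/scene10.png',f[:,:,::-1])
crop(f,310,90,80,80,9,'pics/scene10c.png')
c=cam('wrist');f=env.grab_frame('wrist');cv2.imwrite('pics/w10.png',f[:,:,::-1]);pickle.dump(c,open('w10.pkl','wb'))
from gm import *
overlay(f[:,:,::-1],'',c,0,-24.2,(185,120,200,150),4,'pics/o10.png')
E
```

```text
[0.5467 0.1801 0.2081] [ 0.4604  0.0786 -0.2604] 15.3
```

View pics/o10.png

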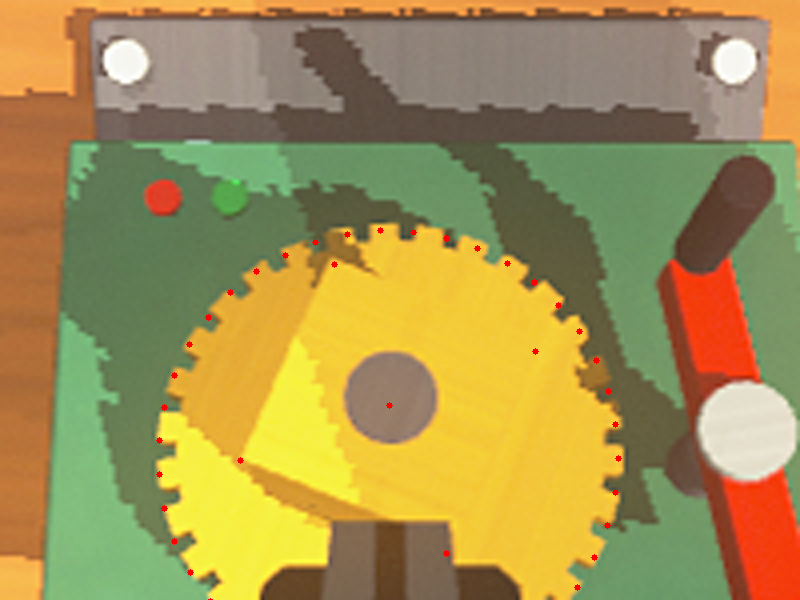

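View pics/scene10c.png

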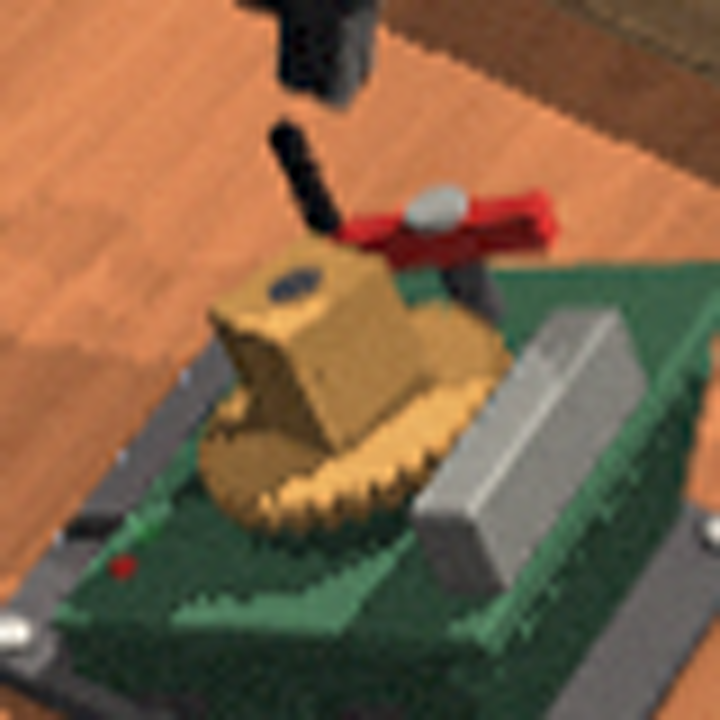

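```bash
python3 - <<'E'
from fit import *; import pickle
cw=pickle.load(open('w10.pkl','rb'))
q=lambda L:[np.array(p)/4+[185,120] for p in L]
rim=q([(157,443),(160,490),(623,462),(382,224),(170,540),(185,340),(595,350),(545,280),(255,262)])
hub=q([(241,460),(335,260),(537,347)])
for ut in (0,1):
  s=fit(cw,rim,hub,q([(391,398)])[0],np.array([342.8,121.7]),ut); print(s.x[:3]*1000,np.degrees(s.x[3:]),s.cost); print(s.fun.round(1))
  s=fit(cw,rim,hub,q([(391,398)])[0],None,ut); print(s.x[:3]*1000,np.degrees(s.x[3:]),s.cost)
# deck plane from w10: low-edge & LEDs on deck: where should shoulder be? deck low left corner and gear
E
```

```text
[0.0013 0.1202 4.0184] [-23.7849] 2.3812342748046347
[-0.2 -0.3  0.2  0.1  0.6  0.4 -0.4  0.6  0.9 -0.5 -0.5 -0.4 -0.5  0.3
 -0.7 -0.2  0.6  0.7 -0.6  0.   0. ]
[0.1206 0.1492 4.3893] [-23.7726] 1.9379389871281296
[-0.4308 -0.0215  3.5656] [-23.7421  -0.297    0.5571] 1.912350327071861
[-0.3 -0.3  0.5 -0.3  0.7  0.1 -0.3  0.5  0.5 -0.2 -0.3 -0.2 -0.3  0.3
 -0.4 -0.   0.8  0.8 -0.5 -0.1 -0. ]
[-0.3407 -0.0073  3.8195] [-23.7203  -0.325    0.5562] 1.4614050631432216
```

drive_tool(
  rows=[-1,0,0,0,0,-1,0,0,0,0,-1,0,0,0,0,-1,0,0,0,0,-1,0,0,0,0],
)

```text
t: 15.9
ee_pos: [0.5513, 0.0789, 0.2046]
orientation: [-179.9, 0.0, 93.9]
force: [-0.1, 0.5, 0.2]
finger_gap: 0.001
```

drive_tool(
  rows=[-1,0,0,0,0,0,0,0,0,0,0,0,0,0,0],
)

```text
t: 16.2
ee_pos: [0.553, 0.0601, 0.2051]
orientation: [-179.9, -0.0, 93.9]
force: [0.5, 0.7, 0.2]
finger_gap: 0.002
```

```bash
python3 - <<'E'
from h import *
import pickle
s=env.sense();print(s['ee_pos'],s['joint_velocities'])
c=cam('wrist');f=env.grab_frame('wrist');cv2.imwrite('pics/w11.png',f[:,:,::-1]);pickle.dump(c,open('w11.pkl','wb'))
E
```

```text
[0.553  0.0601 0.2051] [-1.1387 -0.1721 -1.1429 -0.3387 -0.1625  0.0079 -0.0817]
```

View pics/w11.png

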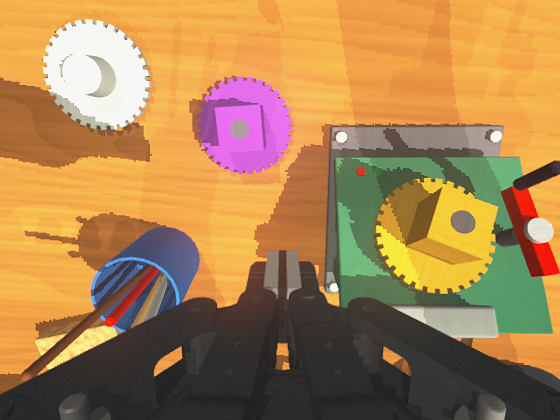

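View pics/w10.png

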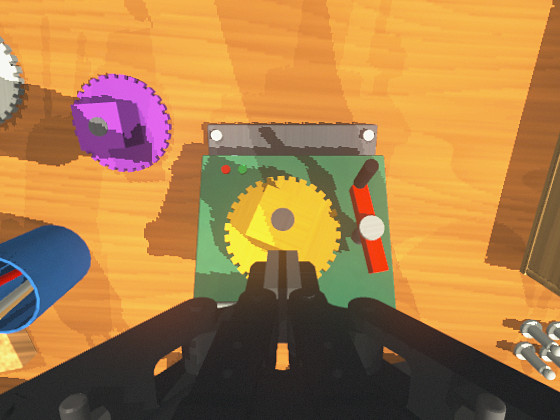

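```bash
python3 - <<'E'
import cv2
from h import crop
t=cv2.imread('pics/w11.png')[:,:,::-1]
crop(t,320,110,120,100,6,'pics/w11a.png');crop(t,420,150,140,120,5,'pics/w11b.png')
t=cv2.imread('pics/w10.png')[:,:,::-1]
crop(t,190,110,110,100,6,'pics/w10a.png');crop(t,300,140,110,140,5,'pics/w10b.png')
E
```

```text
(no output)
```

View pics/w11a.png

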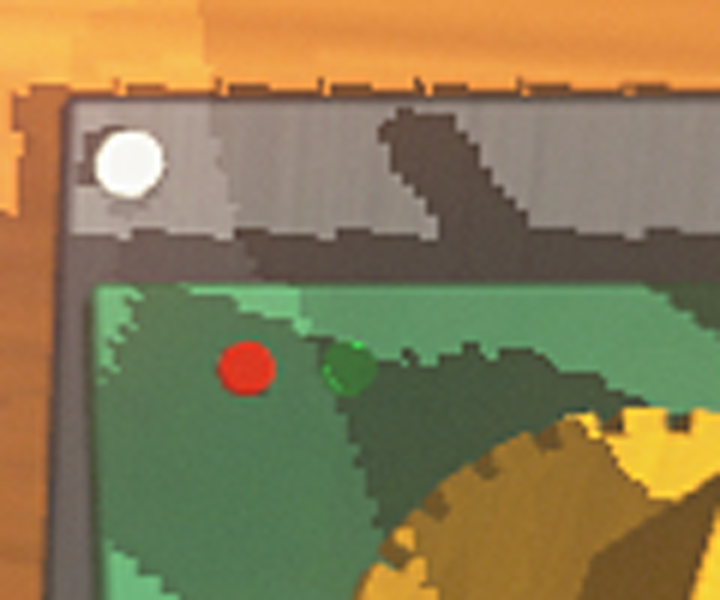

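View pics/w11b.png

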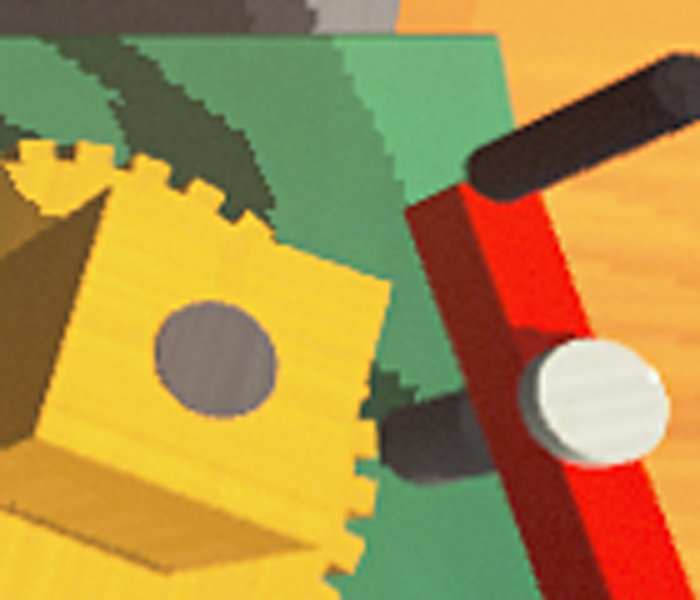

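View pics/w10a.png

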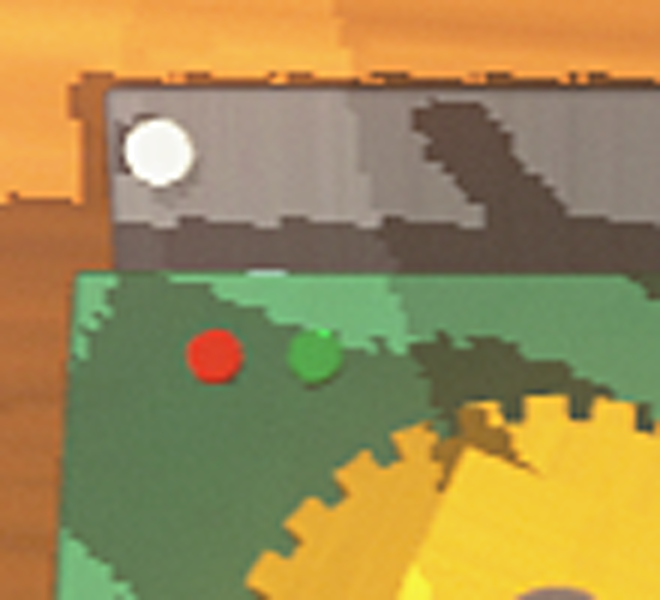

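View pics/w10b.png

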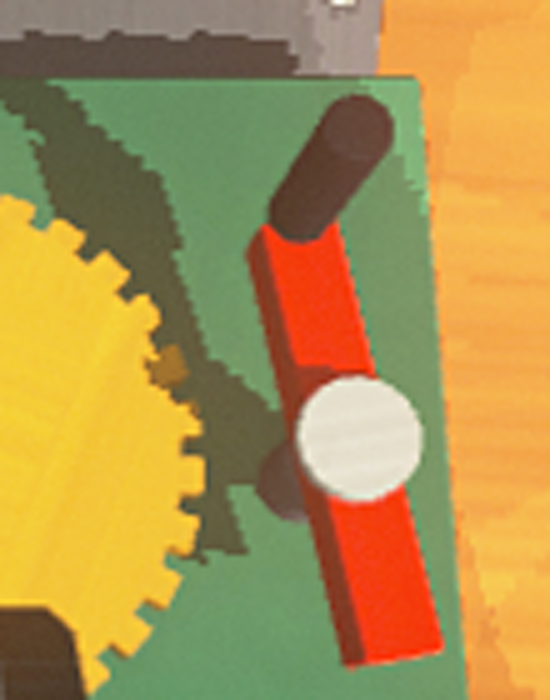

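```bash
python3 - <<'E'
from gm import *; import pickle
C={10:pickle.load(open('w10.pkl','rb')),11:pickle.load(open('w11.pkl','rb'))}
def T(a,b):
    A=np.zeros((3,3));bb=np.zeros(3)
    for k,p in((10,a),(11,b)):
        o,r=ray('',p,C[k]); r/=np.linalg.norm(r); M=np.eye(3)-np.outer(r,r);A+=M;bb+=M@o
    x=np.linalg.solve(A,bb); return x,[ (proj('',x,C[k])[0]-p).round(1).tolist() for k,p in((10,a),(11,b))]
pts=dict(red=((225.7,169.3),(361.2,171.3)),green=((242.5,169.3),(378.2,171.3)),lowR=((202.8,155.3),(335.3,157.8)),lowL=((383.6,155.6),(519.4,157.4)),
hole=((282.75,219.5),(463.4,221.8)),cap=((372,227.4),(541,230.4)),hubr=((319.25,206.75),(498,206.6)),hubu=((269.25,184.5),(442,188)),hubl=((245,235.25),(427.6,237.4)),
screw=((190+158/6,110+152/6),(320+128/6,110+164/6)))
X={}
for k,v in pts.items():
    X[k],e=T(*v); print(k,X[k],(Rs.T@(X[k]-seat)*1000).round(1),e)
print(np.linalg.norm(X['hubr']-X['hubu']),np.linalg.norm(X['hubl']-X['hubu']))
E
```

```text
red [0.5312 0.1285 0.0498] [-59.2 -50.   -7.6] [[0.0, 0.0], [0.0, -0.0]]
green [0.5301 0.1433 0.0501] [-59.1 -35.1  -7.3] [[0.0, 0.0], [0.0, -0.0]]
lowR [0.5219 0.106  0.0397] [-73.7 -71.8 -10.9] [[0.0, 0.2], [0.0, -0.2]]
lowL [0.5108 0.2692 0.0408] [-73.1  91.7 -10. ] [[-0.0, 0.2], [0.0, -0.2]]
hole [0.5479 0.18   0.1321] [-0.6  0.3 53.6] [[0.0, -0.1], [0.0, 0.1]]
cap [0.5552 0.2458 0.115 ] [ 1.  65.4 32.9] [[0.0, 0.2], [-0.0, -0.2]]
hubr [0.5383 0.2043 0.126 ] [-10.6  25.2  52.3] [[-0.0, -1.2], [0.0, 1.2]]
hubu [0.5286 0.1693 0.1163] [-25.9  -9.1  49.9] [[-0.0, 0.7], [0.0, -0.7]]
hubl [0.5585 0.1557 0.1381] [ 10.1 -24.7  54.3] [[0.0, -0.3], [0.0, 0.3]]
screw [0.505  0.1136 0.0157] [-99.8 -63.1 -23.6] [[0.0, 0.0], [0.0, -0.0]]
0.03769104968473281 0.03948223018067686
```

```bash
python3 - <<'E'
from gm import *; import pickle
c10=pickle.load(open('w10.pkl','rb'))
k=lambda q,s:seat+Rs@np.array([-.036*np.sin(q),.066+.036*np.cos(q),s/1000])
for q in np.arange(1.4,1.8,.1): print(q.round(2),proj('',k(q,63.5),c10)[0],'base',proj('',k(q,27),c10)[0])
print('meas top',(371.4,166.0))
for q in (1.75,1.6,1.4,1.2,1.,.8,.6,.4,.2,0): print(q,'pt',k(q,49),'top',k(q,63))
print('knob at rim-clear', proj('',gpts(0,0)[:1],c10))
E
```

```text
1.4 [390.4991 165.1366] base [375.6578 182.4769]
1.5 [385.073  164.5349] base [370.979  181.9461]
1.6 [379.654  164.4384] base [366.3009 181.8576]
1.7 [374.2899 164.8474] base [361.6656 182.2118]
1.8 [369.0281 165.7585] base [357.1146 183.0058]
meas top (371.4, 166.0)
1.75 pt [0.5161 0.2373 0.1107] top [0.5091 0.2368 0.1228]
1.6 pt [0.5152 0.2426 0.1104] top [0.5083 0.2421 0.1226]
1.4 pt [0.5152 0.2498 0.1107] top [0.5082 0.2493 0.1228]
1.2 pt [0.5164 0.2568 0.1117] top [0.5094 0.2563 0.1238]
1.0 pt [0.5188 0.2634 0.1133] top [0.5118 0.2629 0.1254]
0.8 pt [0.5222 0.2693 0.1155] top [0.5153 0.2688 0.1276]
0.6 pt [0.5267 0.2742 0.1183] top [0.5197 0.2738 0.1304]
0.4 pt [0.5319 0.278  0.1214] top [0.5249 0.2776 0.1336]
0.2 pt [0.5377 0.2806 0.1249] top [0.5307 0.2801 0.137 ]
0 pt [0.5438 0.2817 0.1284] top [0.5368 0.2812 0.1406]
knob at rim-clear [[282.3328 221.3556]]
```

drive_tool(
  rows=[0.99,-0.3,0,0,0,0.99,-0.3,0,0,0,0.99,-0.3,0,0,0,0.99,-0.3,0,0,0,0.99,-0.3,0,0,0],
)

```text
t: 16.75
ee_pos: [0.5158, 0.159, 0.2057]
orientation: [-180.0, -0.0, 94.1]
force: [-0.5, 0.3, -0.1]
finger_gap: 0.002
```

drive_tool(
  rows=[0.99,-0.3,0,0,0,0.99,-0.3,0,0,0,0.99,-0.3,0,0,0,0,0,0,-1,0,0,0,0,-1,0],
)

```text
t: 17.25
ee_pos: [0.4935, 0.2172, 0.2057]
orientation: [-180.0, -0.0, 111.7]
force: [-0.1, -0.9, 0.0]
finger_gap: 0.001
```

drive_tool(
  rows=[0,0,0.5,-1,0,0,0,0.5,-1,0,0,0,0.5,-1,0,0,0,0.5,-1,0,0,0,0,-0.3,0],
)

```text
t: 17.75
ee_pos: [0.4931, 0.2158, 0.1644]
orientation: [-179.9, -0.1, 148.4]
force: [-0.1, 0.4, 0.6]
finger_gap: -0.003
```

```bash
python3 - <<'E'
from h import *
import pickle
s=env.sense();print(s['t'],s['ee_pos'],s['orientation'],s['joint_pos'],s['force'])
c=cam('wrist');f=env.grab_frame('wrist');cv2.imwrite('pics/w12.png',f[:,:,::-1]);pickle.dump(c,open('w12.pkl','wb'))
f=env.grab_frame('scene');crop(f,290,70,100,100,7,'pics/scene12c.png')
E
```

```text
17.75 [0.4931 0.2158 0.1644] [-179.8784   -0.1359  148.445 ] [-23.3936  21.1203  -4.5981 110.6097   2.1366  48.5259 119.3408] [-0.0547  0.3874  0.6385]
```

View pics/w12.png

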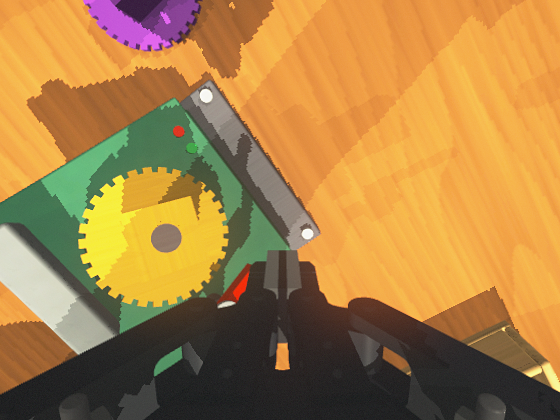

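View pics/scene12c.png

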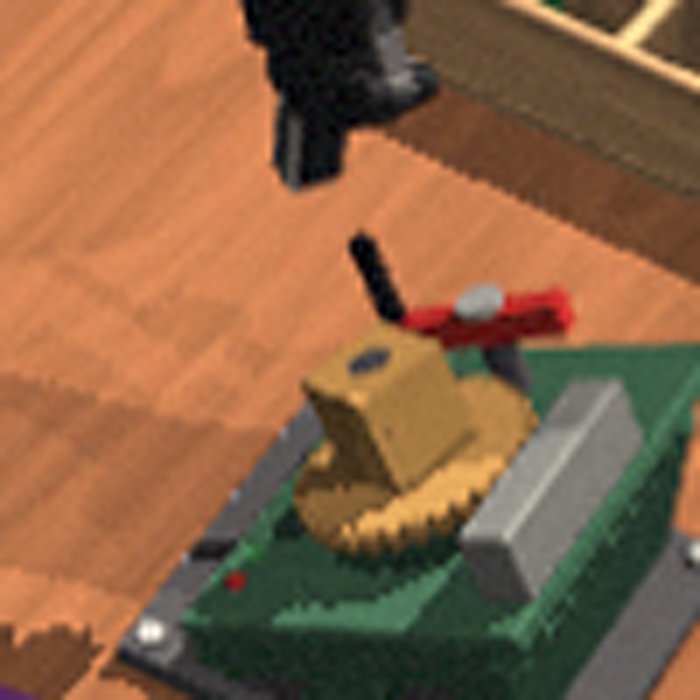

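drive_tool(
  rows=[0,0,1,0,0,0,0,1,0,0,0,0,1,0,0,0,0.3,0,0,0,0,0.2,0,0,0],
)

```text
t: 18.35
ee_pos: [0.4995, 0.2241, 0.1062]
orientation: [-179.9, -0.1, 148.1]
force: [-6.1, -3.5, -3.1]
finger_gap: 0.002
```

```bash
python3 - <<'E'
from h import *
s=env.sense();print(s['t'],s['ee_pos'],s['orientation'],s['force'])
f=env.grab_frame('scene');crop(f,290,70,100,100,7,'pics/scene13c.png')
E
```

```text
18.35 [0.4995 0.2241 0.1062] [-179.9253   -0.0644  148.1024] [-6.058  -3.5304 -3.1055]
```

View pics/scene13c.png

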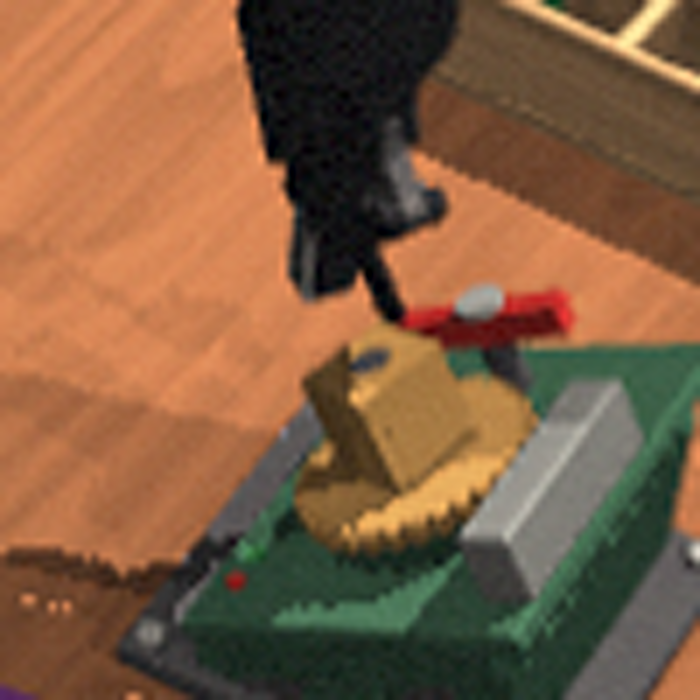

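drive_tool(
  rows=[0.18,0.2,0,0,0,0.19,0.3,0,0,0,0.13,0.33,-0.05,0,0,0,0,0,0,0],
)

```text
t: 18.8
ee_pos: [0.5011, 0.2448, 0.108]
orientation: [179.8, 0.1, 148.2]
force: [-0.2, -0.5, -0.2]
finger_gap: -0.001
```

```bash
python3 - <<'E'
from h import *
s=env.sense();print(s['t'],s['ee_pos'],s['orientation'],s['force'])
f=env.grab_frame('scene');crop(f,290,70,100,100,7,'pics/scene14c.png')
E
```

```text
18.8 [0.5011 0.2448 0.108 ] [179.813    0.0562 148.1883] [-0.2366 -0.4894 -0.1619]
```

View pics/scene14c.png

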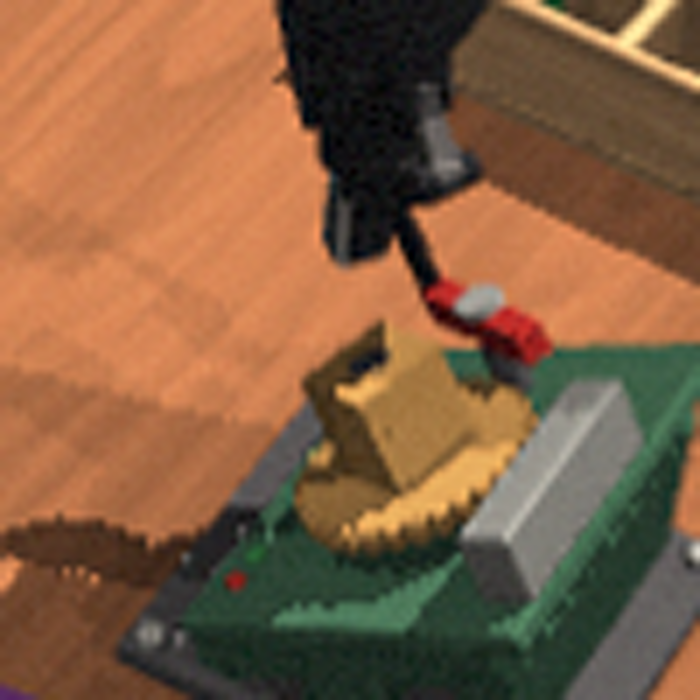

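Works well; the keeper is moving. Continue along the arc.

drive_tool(
  rows=[0.07,0.34,-0.08,0,0,0.01,0.34,-0.11,0,0,-0.06,0.33,-0.14,0,0,0,0,0,0,0],
)

```text
t: 19.25
ee_pos: [0.512, 0.2613, 0.1144]
orientation: [179.9, 0.1, 148.1]
force: [-0.5, -0.3, -0.1]
finger_gap: 0.004
```

```bash
python3 - <<'E'
from h import *
s=env.sense();print(s['t'],s['ee_pos'],s['orientation'],s['force'])
f=env.grab_frame('scene');crop(f,290,70,100,100,7,'pics/scene15c.png')
E
```

```text
19.25 [0.512  0.2613 0.1144] [179.8576   0.0599 148.1149] [-0.5062 -0.3112 -0.0566]
```

View pics/scene15c.png

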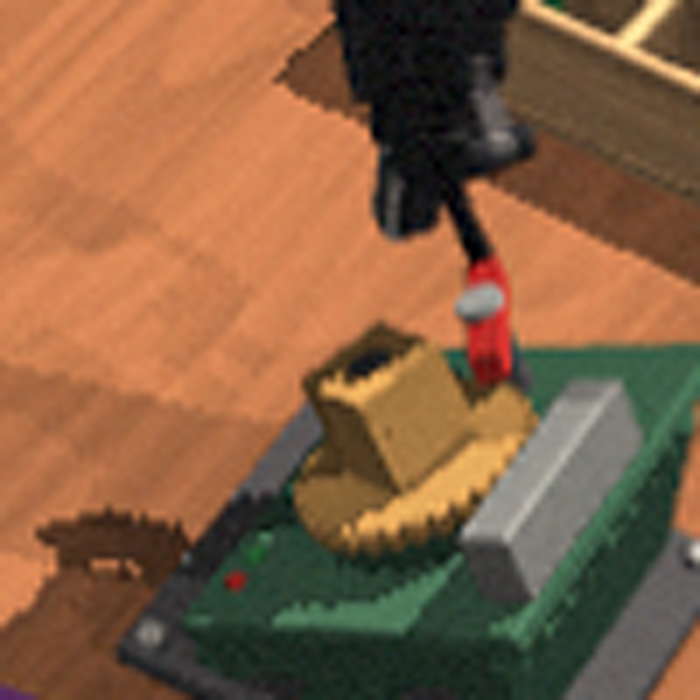

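drive_tool(
  rows=[-0.12,0.3,-0.15,0,0,-0.18,0.27,-0.17,0,0,0,0,0,0,0],
)

```text
t: 19.6
ee_pos: [0.5231, 0.2668, 0.1208]
orientation: [179.9, 0.1, 148.1]
force: [-0.9, -0.9, 0.4]
finger_gap: -0.006
```

drive_tool(
  rows=[-0.23,0.21,-0.17,0,0,0,0,0,0,0],
)

```text
t: 19.8
ee_pos: [0.5281, 0.267, 0.1235]
orientation: [-179.9, -0.0, 148.0]
force: [-1.3, -1.2, 0.8]
finger_gap: 0.003
```

```bash
python3 - <<'E'
from h import *
import pickle
s=env.sense();print(s['t'],s['ee_pos'],s['orientation'],s['force'])
f=env.grab_frame('scene');crop(f,290,70,100,100,7,'pics/scene16c.png')
c=cam('wrist');f=env.grab_frame('wrist');cv2.imwrite('pics/w16.png',f[:,:,::-1]);pickle.dump(c,open('w16.pkl','wb'))
E
```

```text
19.8 [0.5281 0.267  0.1235] [-179.9367   -0.0104  148.044 ] [-1.2991 -1.246   0.8179]
```

View pics/scene16c.png

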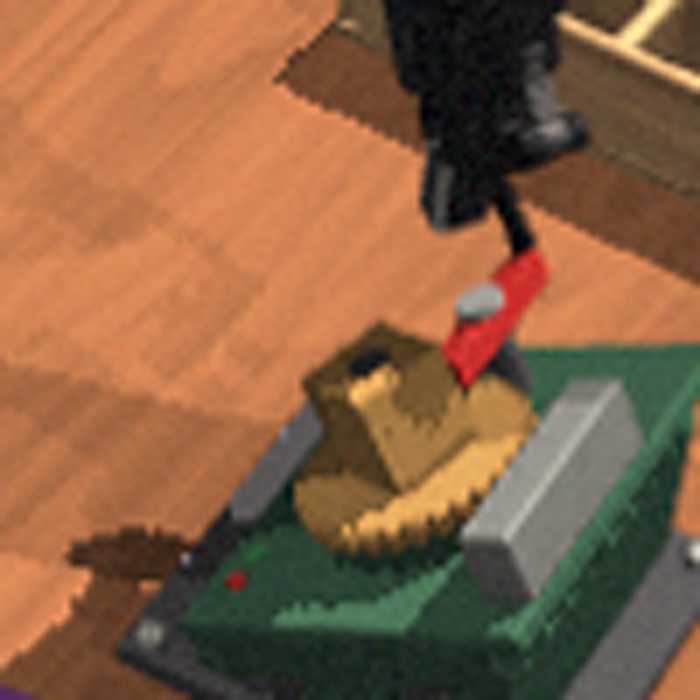

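View pics/w16.png

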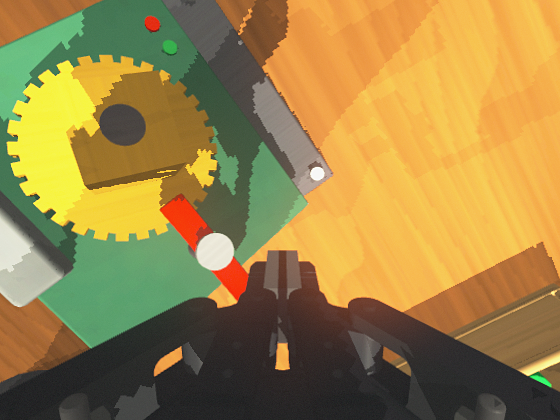

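```bash
python3 - <<'E'
from gm import *; import pickle
c=pickle.load(open('w16.pkl','rb'))
P=lambda q,r:seat+Rs@np.array([-r*np.sin(q),.066+r*np.cos(q),.0265])
for q in (.6,.4,.3,.2,.1,0): print(q,proj('',[P(q,-.032),P(q,0),P(q,.02)],c).round(1).tolist())
t=cv2.imread('pics/w16.png')[:,:,::-1];crop(t,140,170,120,140,5,'pics/w16c.png')
E
```

```text
0.6 [[147.9, 234.5], [214.2, 251.2], [250.8, 260.5]]
0.4 [[153.6, 221.6], [214.2, 251.2], [248.1, 267.8]]
0.3 [[157.4, 215.7], [214.2, 251.2], [246.2, 271.3]]
0.2 [[161.7, 210.3], [214.2, 251.2], [244.0, 274.6]]
0.1 [[166.6, 205.3], [214.2, 251.2], [241.5, 277.7]]
0 [[171.8, 200.9], [214.2, 251.2], [238.7, 280.5]]
```

View pics/w16c.png

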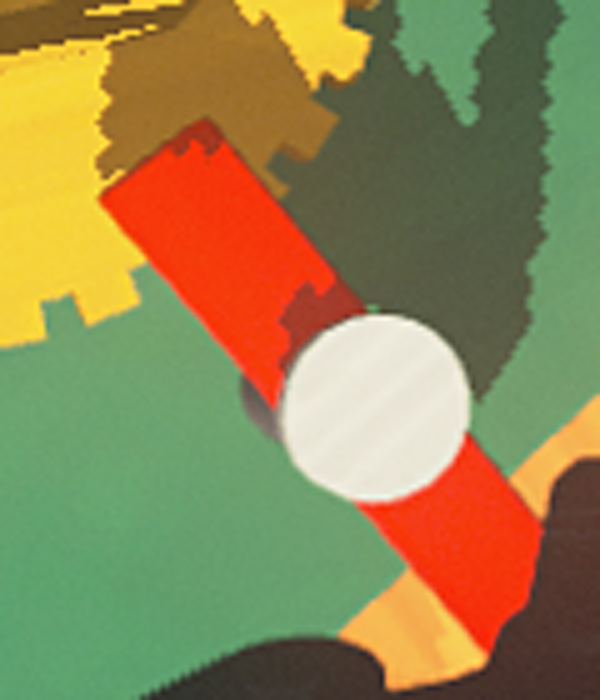

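drive_tool(
  rows=[-0.13,0.08,0,0,0,0,0,0,0,0],
)

```text
t: 20.1
ee_pos: [0.5296, 0.2666, 0.1231]
orientation: [-179.8, -0.1, 148.1]
force: [-5.3, -3.1, 2.9]
finger_gap: -0.002
```

drive_tool(
  rows=[-0.13,0.08,0,0,0,0,0,0,0,0],
)

```text
t: 20.3
ee_pos: [0.5313, 0.2658, 0.1228]
orientation: [-179.6, -0.2, 148.1]
force: [-9.4, -5.6, 4.0]
finger_gap: -0.0
```

drive_tool(
  rows=[0,-0.5,0,0,0,0,-1,0,0,0,0,-1,0,0,0,0,0,-1,0,0,0,0,-1,0,0],
)

```text
t: 20.8
ee_pos: [0.5078, 0.2244, 0.1639]
orientation: [180.0, 0.0, 148.0]
force: [1.1, -0.6, 0.9]
finger_gap: -0.002
```

drive_tool(
  rows=[0,0,-1,1,0,0,0,-1,1,0,0,0,0,1,0,0,0,0,1,0,0,0,0,1,0],
)

```text
t: 21.3
ee_pos: [0.5085, 0.2253, 0.2043]
orientation: [179.8, -0.0, 104.7]
force: [-0.5, 0.3, 0.4]
finger_gap: 0.001
```

drive_tool(
  rows=[0,0,0,1,0,0,0,0,0,0],
)

```text
t: 21.5
ee_pos: [0.5083, 0.2253, 0.2039]
orientation: [179.9, -0.0, 96.5]
force: [0.2, 0.1, 0.4]
finger_gap: 0.0
```

```bash
python3 - <<'E'
from h import *
import pickle
s=env.sense();print(s['t'],s['ee_pos'],s['orientation'],s['force'])
f=env.grab_frame('scene');cv2.imwrite('pics/scene17.png',f[:,:,::-1]);crop(f,290,70,100,100,7,'pics/scene17c.png')
c=cam('wrist');f=env.grab_frame('wrist');cv2.imwrite('pics/w17.png',f[:,:,::-1]);pickle.dump(c,open('w17.pkl','wb'))
E
```

```text
21.5 [0.5083 0.2253 0.2039] [179.8664  -0.0345  96.4858] [0.2226 0.0688 0.3855]
```

View pics/scene17c.png

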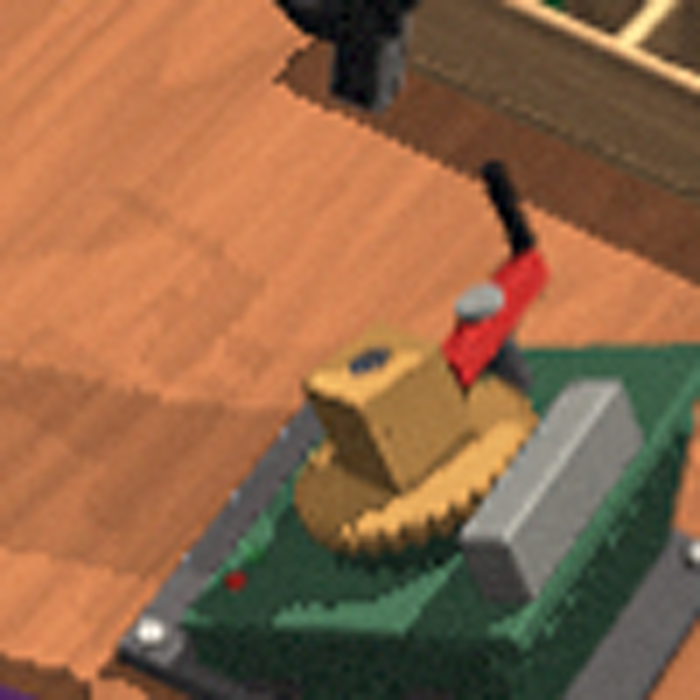

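View pics/w17.png

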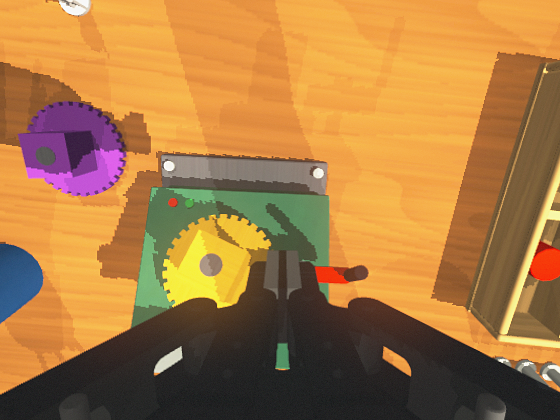

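View pics/scene17.png

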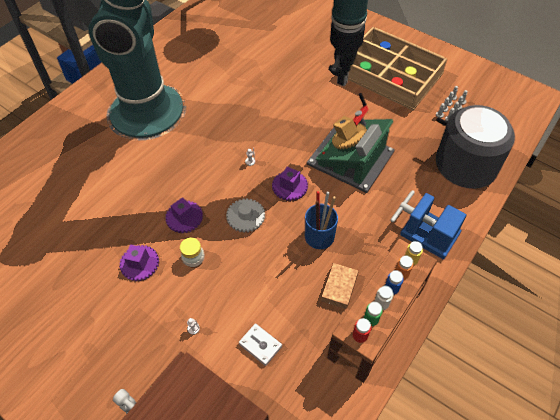

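```bash
python3 - <<'E'
from h import *
s=env.sense();print(s['t'],s['force'],s['joint_velocities'])
print(env.hand_in())
E
```

```text
21.6 [ 0.4537  0.4609 -0.7513] [ 0.398   0.1195 -0.5341  0.0969 -0.0081  0.197  -0.2927]
the job is handed in; nothing more can be done
None
```

The brass gear is on the spindle, hub outwards, the red keeper is swung in over its rim, and the arm is clear of everything. I handed the job in at about 21.6 s; the hand-in gives no verdict, so the result rests on my own checks.

**What I did**
- I read the key angle from the wrist camera, about 66° (equivalent to −24°).
- The tool could not tilt, so I gripped the gear by the hub and pre-turned it to match the keys. I lowered it upright over the nose and let go. It tipped onto the leaning axis and slid down.
- I pushed the keeper's knob round its arc with the shut fingers until it met its stop, then backed away.

**Checks that agreed**
- A press of about 40 N along the spindle did not move the gear.
- The keeper arm passed over the rim, with its nominal 3 mm clearance, at about 2 N or less.
- The keeper points at the spindle (about 0 rad), and the resistance rose to about 11 N when I pushed further.
- The last scene picture shows the gear and keeper in place and the bystanders apparently where they were. I did not measure their positions.

**Check that disagreed**
- The camera estimates of the gear's height above the shoulder were not consistent. Single-view fits gave about 4 mm, the two-view measurement against the deck gave about 2 mm, and the fingertip contact gave about 1.5 mm.
- These depend on a shoulder height I only know to about 2 mm. I trusted the firm stop and the free pass of the keeper over the 4 mm figure, but I have no independent proof that the gear is within 3 mm of home.

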